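Stow the spare knob in the stay-lidded radio case

ROBOT

A 7-joint arm with a two-finger parallel gripper is mounted at the origin on the work surface. World frame = base frame: x ahead of the robot, y to its left, z up, the work surface at z = 0. Lengths are in m, angles in degrees, forces in N, time in s.
With the tool pointing down it reaches from about 0.4 to 0.9 m from the base axis. Payload 5.5 kg.
Tool frame: the origin (TCP) lies at the very end of the fingers, on their centre line; the grasp point (between the pads) lies 19 mm behind it (manip.pinch_z is the distance from the TCP to the grasp point, in m); z points along the fingers, y is the line along which they close (so a half turn about z gives the same grasp; the last joint's range is limited). The gripper opens to 92 mm and grips with 3 to 60 N. Pads are 19 mm wide; open, the fingers measure 130 mm over their backs; the gripper's body (75 mm by 190 mm) begins 47 mm behind the grasp point.
Start: joints at [83.663, 28.699, -24.465, 88.831, 12.651, 65.22, -12.049], TCP at [0.237, -0.605, 0.187] pointing down, gripper open.
Joint ranges: [-164.97, 164.97], [-17.58, 116.51], [-87.97, 89.64], [11.32, 138.91], [-80.73, 260.73], [10.89, 115.49], [-147.41, 147.41]. Speed limits (degrees/s): [147.25, 147.25, 180, 180, 180, 180, 180].

INTERFACE

Orientations are given as a 3x3 rotation matrix whose columns are the frame's x, y, z axes.
In Python, from plant import manip gives the robot as it stands.
- The arm moves only by the shell command python3 -m crank 'ROWS' [FORCE]. ROWS is JSON, a list of rows, each an object of numbers: "ax", "ay", "az": the turn, a rotation vector about the tool's x, y, z normalised to -1 to 1, where 1 is 0.5 rad; "x", "y", "z": the shift along the tool's x, y, z normalised to -1 to 1, where 1 is 100 mm; "claw": the closure, from 0 (fully open) to 1 (shut). In form: [{"ax": .., "ay": .., "az": .., "x": .., "y": .., "z": .., "claw": ..}, ...]. A call has 1 to 20 rows; each row shifts and turns the commanded pose from where the row before left it, along the tool's axes as they then stand; what a row does not reach is not made up. A row lasts 1/12 s, in which the tool goes at most 41.7 mm and 7.16 degrees, less where a joint would pass 70% of its speed; a pose out of reach is approached as far as the arm can. A call with a number of a shift or a turn outside -1 to 1 is refused whole. A call with a gripper value outside its range is refused whole. The fingers move at their own pace and stop on an object; FORCE is the grip in N (left out, the last holds). Time passes only in rows, so rows that do not move let the fingers close. It gives the time, the measured TCP pose, the force, the opening and the grip force at its end, in the units of the state.
- manip.get_state(): the state, without advancing time (a new reading comes with each control period).
- manip.grab_frame(name): name is "scene" or "top" or "wrist"; returns the picture (384x512x3 uint8, blue, green, red); there is no depth.
- manip.camera_model(name): a dict with "fx", "fy", "cx", "cy" (pixels), "k1" (the pictures are not rectified: a ray, as slopes to the right and down, at radius r is drawn at 1 + k1 r^2 times it, then the intrinsics apply), "R" (3x3) and "t" (3): a world point X has camera coordinates R X + t. Camera axes: x right, y down, z forward; pixel columns grow to the right and rows downward; lengths in m; the calibration is good to about 2 mm. A picture is of the moment at which its call begins: read the wrist's pose just before it. camera_model takes no time and is no camera call; for the wrist camera it gives the pose at the moment of the call.
- manip.job_done(): hands the job in; it is judged then, once.
The state is a dict: "t": time; "joint_pos": joint angles; "joint_velocities": joint speeds; "joint_efforts": joint torques, N m; "tcp_pos": TCP position; "eef_rot": TCP orientation; "force": force on the tool from outside, world axes, zero at the start; "ft_torque": the same for the moment, N m; "finger_gap": finger opening in m; "grip_force": force on a finger pad.
Only numpy, scipy, OpenCV 4.12 (cv2) and the standard library are available. Lean on these libraries where they do the work, as an engineer would, in place of code of your own. Each camera call takes 0.05 s, during which the arm holds its last target. There are 200 camera calls.

TASK

Put the loose silver knob away in the wide empty bay of the plywood case's tray: raise the lid by its bar until the folding stay locks and holds the lid up by itself, and set the knob in. Then break the stay by pressing its knuckle, and take the lid down by the bar until it is fully shut, never letting it drop. Do not strain the lid against the stay so that the stay's foot slips in its slot, press the knuckle gently, and leave everything else on the table where it is.

Things in the scene. Friction and masses are not known exactly. Their poses are not given: they have to be found in the camera images.
- tray (a point): middle of the floor of the wide empty tray bay in the plywood case, 58 mm above the table. Case axes: x from front (bar side) to hinge side, y to the stay's side, z up. Bay 164 (x) by 142 mm (y); case walls 52 mm above its floor, a 22 mm divider on its +y side. Case 180 x 260 x 110 mm tall, fixed, its middle 51 mm to +y of this point; turned up to 0.25 rad from square to the robot
- hinge (a point): middle of the lid's hinge line, on top of the case's far rim (110 mm above the table, 90 mm to +x of the tray point and 51 mm to +y); the line runs along the case's y. Axes turn with the lid and equal the case's axes when it is shut
- lid (a joint): lid angle, rad: 0 shut, grows as the front edge is raised. Plywood lid 180 x 260 x 18 mm, about 0.8 kg. Stiff hinge: with the stay unlocked the lid stands by itself above about 1.0 rad but may drop if let go lower. The stay locks at a lid angle somewhere between 1.35 and 1.57 rad, different every time
- bar (a point): middle of the lid's lifting bar, a steel rod 12 mm thick, 120 mm long, parallel to the hinge, carried 45 mm in front of the lid's front edge on struts 55 mm either side of the middle. 225 mm from the hinge line, 6 mm above the lid's underside plane. Can be pinched from above at any lid angle (fingers before and behind it); it turns in the grip
- foot (a point): lower pivot of the folding stay, just inside the case's +y wall, 12 mm below the rim. Its foot is clamped in a slot that runs along x: it sits tight, but slips when the lid is pulled up at the bar with more than about 15 N against the taut stay
- stay_arm: lower link of the steel folding stay, carrying the upper link: each 80 mm between pivots, 13 x 4 mm; origin on the foot pivot. The upper link ends in a pivot under the lid, 76 to 108 mm from the hinge line (set differently each time) and 12 mm below the underside plane. Folded down in a slot of the case while the lid is shut
- knuckle (a point): middle of the knuckle at the stay's middle joint, a steel roller 18 mm thick, 34 mm long, parallel to the hinge, 94 mm to +y of the case's middle. It moves on a circle of 80 mm about the foot pivot. While locked it stands some 35 mm above the rim, open to a press from the front and above (towards +x and down, square to the stay)
- stay_elbow (a joint): how far the stay's middle joint has unfolded, rad: about 0 lid shut, 2.43 straight, 2.55 at the stop past straight = locked. A spring snaps it there over the last few mm of lifting once the pull is eased. Breaking takes 5 to 8 N square to the stay at the knuckle; pressed under 15 mm it can snap back, pressed 25 to 30 mm it stays broken, the lid standing at 1.2 to 1.5 rad
- knob: loose silver rotary knob, 40 mm across at the base, 36 mm at the flat top, 30 mm tall, 70 g, standing on its base on the table; origin at the centre of its underside
- scanner: bystander: grey plastic handheld scanner lying flat, 125 x 62 x 32 mm with a 60 mm stub aerial
- mug: bystander: blue ceramic mug, 80 mm across, 92 mm tall, origin under its centre
- jar: bystander: glass jar with a steel cap, 68 mm across, 100 mm tall, origin under its centre
- screwdriver: bystander: screwdriver with a wooden handle lying on the table

How it is judged (in metres and radians):
On the way, in this order (a step that is already met when the one before it is completed fails the run):
1. the lid is up, the stay is locked past straight and the lid has been let go (value of joint lid above 1.15 rad and value of joint stay_elbow above 2.5 rad and contact force between the fingers and case below 0.1 N), for 0.3 s.
2. the knob stands released in the wide tray bay with the stay still locked (value of joint stay_elbow above 2.5 rad and x of knob in the frame of tray between -0.083 and 0.083 m and y of knob in the frame of tray between -0.072 and 0.072 m and z of knob in the frame of tray below 0.024 m and linear speed of knob below 0.03 m/s and contact force between the fingers and knob below 0.1 N), for 0.2 s.
3. the stay is broken while the lid is still up (value of joint stay_elbow below 2.1 rad and value of joint lid above 0.8 rad), for 0.2 s.
At the end, for the whole second after the job is handed in: The lid is shut (within 0.03 rad, about 7 mm at the bar) and the knob rests in the wide tray bay, within its walls (value of joint lid below 0.03 rad and x of knob in the frame of tray between -0.083 and 0.083 m and y of knob in the frame of tray between -0.072 and 0.072 m and z of knob in the frame of tray between -0.005 and 0.024 m and linear speed of knob below 0.03 m/s); the robot touches nothing.
It fails at once if the stay's foot slips more than 2.5 mm in its slot (lid strained against the stay) (distance of foot from where it was at the start of the episode above 0.0025 m).
It fails at once if the stay is pressed with more than 25 N (contact force between anything else and stay_arm above 25 N).
It fails at once if the lid drops (turns shut faster than 2 rad/s) (velocity of joint lid below -2 rad/s).
It fails at once if a bystander is pushed more than 30 mm (distance of any of scanner, mug, jar, screwdriver from where it was at the start of the episode above 0.03 m).
It also fails if it takes over 72 s, if anything falls off the work surface, if the arm or the gripper's body presses on something with over 40 N, if the wrist force passes 120 N, or if a joint passes its speed limit or range.

## Working session

There is one attempt and no reset: what is moved stays moved. The work goes in short steps, Python scripts to look and compute and a shell command to move; the robot and the scene stay as the last step left them, time stands still between calls to the robot, and variables do not carry over. Pictures are saved under pics/ and viewed, at most 10 in all, crops included, and the job is handed in when it is done.

```bash
ls; mkdir -p pics
cat > h.py <<'E'
import numpy as np, cv2
from plant import manip
def ray(name,uv,cm=None):
    c=cm or manip.camera_model(name); R=np.array(c["R"]);t=np.array(c["t"])
    d=np.array([(uv[0]-c["cx"])/c["fx"],(uv[1]-c["cy"])/c["fy"]]); s=d.copy()
    for _ in range(20): s=d/(1+c["k1"]*(s@s))
    v=R.T@np.array([s[0],s[1],1]); return -R.T@t, v/np.linalg.norm(v)
def onz(name,uv,z,cm=None):
    o,v=ray(name,uv,cm); return o+v*(z-o[2])/v[2]
def two(r1,r2):
    (o1,v1),(o2,v2)=r1,r2
    A=np.stack([v1,-v2],1); s=np.linalg.lstsq(A,o2-o1,rcond=None)[0]
    a,b=o1+s[0]*v1,o2+s[1]*v2; return (a+b)/2,np.linalg.norm(a-b)
def proj(name,X,cm=None):
    c=cm or manip.camera_model(name); p=np.array(c["R"])@np.array(X)+np.array(c["t"])
    s=p[:2]/p[2]; s=s*(1+c["k1"]*(s@s)); return np.array([c["fx"]*s[0]+c["cx"],c["fy"]*s[1]+c["cy"]])
E
python3 - <<'E'
from h import *
a=manip.grab_frame("scene");b=manip.grab_frame("top")
cv2.imwrite("pics/a.png",a);cv2.imwrite("pics/b.png",b)
for n in("scene","top"):
    c=manip.camera_model(n);print(n,c["fx"],c["cx"],c["cy"],c["k1"],-np.array(c["R"]).T@np.array(c["t"]))
s=manip.get_state();print(s["tcp_pos"],np.round(s["eef_rot"],3),s["t"])
E
```

```text
pics
scene 406.2038992090213 253.52625373681454 194.05561017580612 -0.006531738837690604 [ 1.02702931 -0.7306494   0.86460515]
top 396.2411455348397 255.06945316818775 198.72931023465873 -0.025098181354602695 [ 0.37732147 -0.02013526  1.41413779]
[ 0.23704234 -0.60448484  0.18640342] [[ 0.931  0.365 -0.001]
 [ 0.365 -0.931  0.002]
 [ 0.    -0.002 -1.   ]] 0.1
```

View pics/a.png

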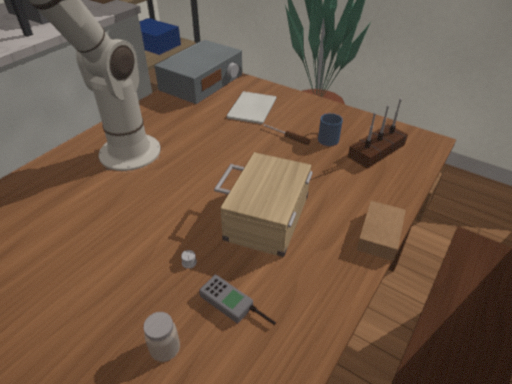

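View pics/b.png

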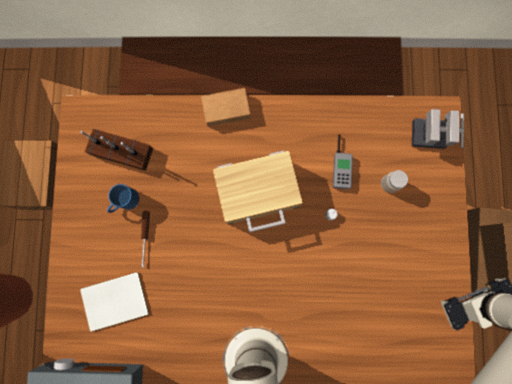

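The scene view shows the plywood case, its bar facing the robot. In the top view the lid is centred near (258,186), the bar near (267,224), the silver knob at (332,214), the scanner at (343,170) and the jar at (395,182). Next I measure these.

Run:
```python
from h import *
b=cv2.imread("pics/b.png")
hsv=cv2.cvtColor(b,cv2.COLOR_BGR2HSV)
m=((hsv[...,0]>18)&(hsv[...,0]<32)&(hsv[...,2]>150)&(hsv[...,1]<170)).astype(np.uint8)
m[:140]=0;m[240:]=0;m[:,:200]=0;m[:,315:]=0
m=cv2.morphologyEx(m,cv2.MORPH_OPEN,np.ones((5,5)))
c=max(cv2.findContours(m,0,2)[0],key=cv2.contourArea)
P=cv2.boxPoints(cv2.minAreaRect(c));W=np.array([onz("top",p,.128) for p in P]);print(P,W.round(3))
print([np.linalg.norm(W[i]-W[i-1]).round(3) for i in range(4)],W.mean(0))
W2=np.array([onz("top",p,.128) for p in c[:,0].astype(float)])[:,:2].astype(np.float32)
r=cv2.minAreaRect(W2);print(r)
# knob & bar : grey bright
g=((hsv[...,1]<70)&(hsv[...,2]>120)).astype(np.uint8)
n,l,s,ce=cv2.connectedComponentsWithStats(g)
for i in range(1,n):
    if s[i,4]>15 and 200<ce[i][0]<420 and 130<ce[i][1]<260: print(s[i],ce[i],onz("top",ce[i],.03).round(3),onz("top",ce[i],.116).round(3))
a=cv2.imread("pics/a.png");h2=cv2.cvtColor(a,cv2.COLOR_BGR2HSV)
g=((h2[...,1]<70)&(h2[...,2]>120)).astype(np.uint8)
n,l,s,ce=cv2.connectedComponentsWithStats(g)
for i in range(1,n):
    if s[i,4]>15 and 170<ce[i][0]<330 and 150<ce[i][1]<300: print("sc",s[i],ce[i],onz("scene",ce[i],.017).round(3),onz("scene",ce[i],.116).round(3))
v=np.hstack([cv2.resize(b[140:250,200:360],(640,440),interpolation=2)])
cv2.imwrite("pics/c.png",v)
```

```text
[[222.94444 210.6721 ]
 [298.10727 192.3397 ]
 [300.52722 202.26167]
 [225.36441 220.59407]] [[ 0.5    0.111  0.128]
 [ 0.563 -0.135  0.128]
 [ 0.53  -0.142  0.128]
 [ 0.468  0.102  0.128]]
[np.float64(0.033), np.float64(0.253), np.float64(0.034), np.float64(0.252)] [ 0.51527967 -0.01613576  0.128     ]
((0.5152797698974609, -0.016158565878868103), (0.03348389267921448, 0.2526787221431732), 14.258402824401855)
[270 151  13   4  21] [276.38095238 152.52380952] [ 0.72  -0.066  0.03 ] [ 0.699 -0.064  0.116]
[333 153  19  34 339] [341.61061947 168.36283186] [ 0.664 -0.298  0.03 ] [ 0.646 -0.281  0.116]
[218 163  13   5  25] [223.8  165.36] [0.672 0.121 0.03 ] [0.654 0.112 0.116]
[382 170  26  20 372] [394.80107527 179.99193548] [ 0.624 -0.485  0.03 ] [ 0.608 -0.456  0.116]
[246 209  39  23 220] [265.90909091 222.87272727] [ 0.468 -0.031  0.03 ] [ 0.463 -0.03   0.116]
[327 208  11  12  91] [331.9010989  213.78021978] [ 0.502 -0.261  0.03 ] [ 0.494 -0.246  0.116]
sc [215 164  30  29 182] [226.02197802 177.24175824] [0.387 0.064 0.017] [ 0.462 -0.029  0.116]
sc [305 171   8  12  43] [308.76744186 176.37209302] [0.607 0.219 0.017] [0.656 0.108 0.116]
sc [288 211   9  15  65] [292.13846154 217.93846154] [0.658 0.024 0.017] [ 0.701 -0.064  0.116]
sc [182 251  13  10 105] [187.72380952 255.67619048] [ 0.498 -0.254  0.017] [ 0.56  -0.31   0.116]
```

View pics/c.png

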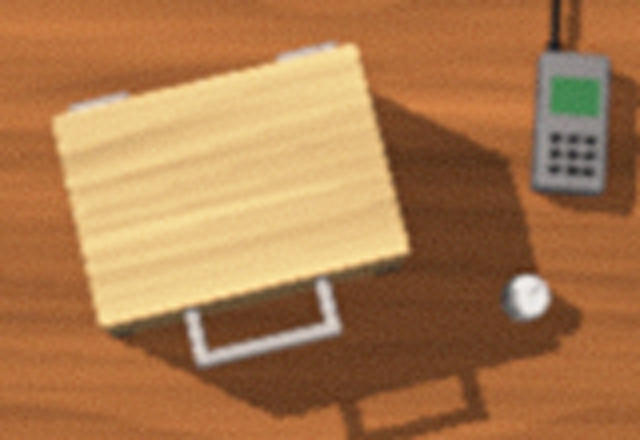

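The 4x crop shows the lid top's corners at (53,117), (357,44), (408,252) and (101,325), bar ends at (201,361) and (336,327), and the knob at (526,298). I'll convert these to world positions.

Run:
```python
from h import *
f=lambda x,y,z:onz("top",(200+x/4-.375,140+y/4-.375),z)
W=np.array([f(*p,.128) for p in[(53,117),(357,44),(408,252),(101,325)]]);print(W.round(3),W.mean(0).round(4))
print([np.linalg.norm(W[i]-W[i-1]).round(3) for i in range(4)])
A,B=f(201,361,.116),f(336,327,.116);print(A,B,np.linalg.norm(A-B),(A+B)/2)
ey=(W[0]-W[1]+W[3]-W[2]+2*0);ey/=np.linalg.norm(ey);print("yaw from edges",np.degrees(np.arctan2(-ey[0],ey[1])),
 "bar",np.degrees(np.arctan2(-(A-B)[0],(A-B)[1])))
dx=(W[0]+W[1]-W[2]-W[3]);print("x edges",np.degrees(np.arctan2(dx[1],dx[0])))
print(f(526,298,.03))
```

```text
[[ 0.639  0.147  0.128]
 [ 0.702 -0.105  0.128]
 [ 0.529 -0.146  0.128]
 [ 0.467  0.104  0.128]] [ 0.5844 -0.      0.128 ]
[np.float64(0.177), np.float64(0.259), np.float64(0.178), np.float64(0.257)]
[0.43917059 0.02219581 0.116     ] [ 0.46801118 -0.08805467  0.116     ] 0.11396028172724977 [ 0.45359089 -0.03292943  0.116     ]
yaw from edges 14.033644609410972 bar 14.659596170439707
x edges 13.78600407181988
[ 0.50084276 -0.25840845  0.03      ]
```

Yaw comes out near 14°, and the case middle is (0.584, 0.000). That predicts the bar at (0.453,-0.033), which agrees with the measured (0.4536,-0.0329). The knob is at about (0.500,-0.256). Moving above the bar.

```bash
R='{"x":0.27,"y":-0.3,"claw":0.67}'; python3 -m crank '[{"x":0.27,"y":-0.3,"claw":0.67},{"x":0.27,"y":-0.3,"claw":0.67},{"x":0.27,"y":-0.3,"claw":0.67},{"x":0.27,"y":-0.3,"claw":0.67},{"x":0.27,"y":-0.3,"claw":0.67},{"x":0.27,"y":-0.3,"claw":0.67},{"x":0.27,"y":-0.3,"claw":0.67},{"x":0.27,"y":-0.3,"claw":0.67},{"x":0.27,"y":-0.3,"claw":0.67},{"x":0.27,"y":-0.3,"claw":0.67},{"x":0.27,"y":-0.3,"claw":0.67},{"x":0.27,"y":-0.3,"claw":0.67},{"x":0.27,"y":-0.3,"claw":0.67},{"x":0.27,"y":-0.3,"claw":0.67},{"x":0.27,"y":-0.3,"claw":0.67}]' 20
python3 -m crank '[{"az":-0.24,"claw":0.67},{"az":-0.24,"claw":0.67},{"az":-0.24,"claw":0.67},{"az":-0.24,"claw":0.67},{"az":-0.24,"claw":0.67},{"az":-0.24,"claw":0.67},{"az":-0.24,"claw":0.67},{"az":-0.24,"claw":0.67},{"az":-0.24,"claw":0.67},{"az":-0.24,"claw":0.67},{"az":-0.24,"claw":0.67},{"az":-0.24,"claw":0.67}]'
```

```text
schema error: expected keys ax, ay, az, x, y, z, claw
schema error: expected keys ax, ay, az, x, y, z, claw
```

```bash
python3 -m crank '[{"ax":0,"ay":0,"az":0,"x":0.27,"y":-0.3,"z":0,"claw":0.67},{"ax":0,"ay":0,"az":0,"x":0.27,"y":-0.3,"z":0,"claw":0.67},{"ax":0,"ay":0,"az":0,"x":0.27,"y":-0.3,"z":0,"claw":0.67},{"ax":0,"ay":0,"az":0,"x":0.27,"y":-0.3,"z":0,"claw":0.67},{"ax":0,"ay":0,"az":0,"x":0.27,"y":-0.3,"z":0,"claw":0.67},{"ax":0,"ay":0,"az":0,"x":0.27,"y":-0.3,"z":0,"claw":0.67},{"ax":0,"ay":0,"az":0,"x":0.27,"y":-0.3,"z":0,"claw":0.67},{"ax":0,"ay":0,"az":0,"x":0.27,"y":-0.3,"z":0,"claw":0.67},{"ax":0,"ay":0,"az":0,"x":0.27,"y":-0.3,"z":0,"claw":0.67},{"ax":0,"ay":0,"az":0,"x":0.27,"y":-0.3,"z":0,"claw":0.67},{"ax":0,"ay":0,"az":0,"x":0.27,"y":-0.3,"z":0,"claw":0.67},{"ax":0,"ay":0,"az":0,"x":0.27,"y":-0.3,"z":0,"claw":0.67},{"ax":0,"ay":0,"az":0,"x":0.27,"y":-0.3,"z":0,"claw":0.67},{"ax":0,"ay":0,"az":0,"x":0.27,"y":-0.3,"z":0,"claw":0.67},{"ax":0,"ay":0,"az":0,"x":0.27,"y":-0.3,"z":0,"claw":0.67}]' 20
python3 -m crank '[{"ax":0,"ay":0,"az":-0.24,"x":0,"y":0,"z":0,"claw":0.67},{"ax":0,"ay":0,"az":-0.24,"x":0,"y":0,"z":0,"claw":0.67},{"ax":0,"ay":0,"az":-0.24,"x":0,"y":0,"z":0,"claw":0.67},{"ax":0,"ay":0,"az":-0.24,"x":0,"y":0,"z":0,"claw":0.67},{"ax":0,"ay":0,"az":-0.24,"x":0,"y":0,"z":0,"claw":0.67},{"ax":0,"ay":0,"az":-0.24,"x":0,"y":0,"z":0,"claw":0.67},{"ax":0,"ay":0,"az":-0.24,"x":0,"y":0,"z":0,"claw":0.67},{"ax":0,"ay":0,"az":-0.24,"x":0,"y":0,"z":0,"claw":0.67},{"ax":0,"ay":0,"az":-0.24,"x":0,"y":0,"z":0,"claw":0.67},{"ax":0,"ay":0,"az":-0.24,"x":0,"y":0,"z":0,"claw":0.67},{"ax":0,"ay":0,"az":-0.24,"x":0,"y":0,"z":0,"claw":0.67},{"ax":0,"ay":0,"az":-0.24,"x":0,"y":0,"z":0,"claw":0.67},{"ax":0,"ay":0,"az":0,"x":0,"y":0,"z":0,"claw":0.67}]'
cat >> h.py <<'E'
EX=np.array([np.cos(np.radians(14.)),np.sin(np.radians(14.)),0]);EY=np.array([-EX[1],EX[0],0]);EZ=np.array([0,0,1.])
C=np.array([.584,0,0]);TR=C-.051*EY+.058*EZ;HI=C+.09*EX+.110*EZ
def bar(th): return HI+.225*(-np.cos(th)*EX+np.sin(th)*EZ)+.006*(np.sin(th)*EX+np.cos(th)*EZ)
def st(goal=None,pinch=True):
    s=manip.get_state();R=np.array(s["eef_rot"]);p=np.array(s["tcp_pos"])
    print("t",round(s["t"],2),"tcp",p.round(4),"F",np.round(s["force"],1),"gap",round(s["finger_gap"],4),"grip",s["grip_force"])
    if goal is not None:
        d=goal-p+(EZ*-manip.pinch_z if pinch else 0); print("units",(R.T@d/.1).round(3),"err mm case",[round(1000*float(d@e),1) for e in(EX,EY,EZ)])
        Rg=np.stack([EY,EX,-EZ],1); print("turn",(cv2.Rodrigues(R.T@Rg)[0].ravel()/.5).round(3))
E
python3 -c "
from h import *
st(bar(0)); print(manip.get_state()['joint_pos'])"
```

```text
t: 1.35
tcp_pos: [0.4501, -0.0366, 0.1874]
eef_rot: [[0.931, 0.365, 0.0], [0.365, -0.931, -0.001], [-0.0, 0.001, -1.0]]
force: [1.2, -0.5, 0.5]
finger_gap: 0.0303
grip_force: 0.0
t: 2.43
tcp_pos: [0.4497, -0.0383, 0.187]
eef_rot: [[-0.245, 0.97, -0.001], [0.97, 0.245, 0.0], [0.0, -0.001, -1.0]]
force: [0.2, -0.7, 0.6]
finger_gap: 0.0304
grip_force: 0.0
t 2.43 tcp [ 0.4497 -0.0383  0.187 ] F [ 0.2 -0.7  0.6] gap 0.0304 grip 0.0
units [0.046 0.047 0.898] err mm case [4.6, 4.7, -89.8]
turn [-0.001 -0.001  0.006]
[ 56.24768715  13.96814727 -61.31961908 115.31361869  14.32381985
  58.72789889   2.26306087]
```

```bash
python3 -m crank '[{"ax":0,"ay":0,"az":0,"x":0.05,"y":0.045,"z":0.25,"claw":0.67},{"ax":0,"ay":0,"az":0,"x":0,"y":0,"z":0.25,"claw":0.67},{"ax":0,"ay":0,"az":0,"x":0,"y":0,"z":0.2,"claw":0.67},{"ax":0,"ay":0,"az":0,"x":0,"y":0,"z":0.2,"claw":0.67},{"ax":0,"ay":0,"az":0,"x":0,"y":0,"z":0,"claw":0.67}]'
python3 -m crank '[{"ax":0,"ay":0,"az":0,"x":0,"y":0,"z":0,"claw":0.95},{"ax":0,"ay":0,"az":0,"x":0,"y":0,"z":0,"claw":0.95},{"ax":0,"ay":0,"az":0,"x":0,"y":0,"z":0,"claw":0.95},{"ax":0,"ay":0,"az":0,"x":0,"y":0,"z":0,"claw":0.95}]' 25
python3 -c "
from h import *
st(bar(0))
for a,b in [(0,.2),(.2,.4),(.4,.6),(.6,.8),(.8,1.0),(1.,1.2),(1.2,1.3)]:
  d=bar(b)-bar(a); print(b,(d@EX*10).round(3),(-d[2]*10).round(3))"
```

```text
t: 2.85
tcp_pos: [0.4501, -0.0323, 0.0942]
eef_rot: [[-0.237, 0.971, -0.006], [0.971, 0.237, 0.001], [0.003, -0.006, -1.0]]
force: [-0.7, -0.6, 0.0]
finger_gap: 0.0301
grip_force: 0.0
t: 3.18
tcp_pos: [0.4543, -0.0326, 0.0985]
eef_rot: [[-0.24, 0.971, 0.002], [0.971, 0.24, -0.001], [-0.001, 0.002, -1.0]]
force: [0.3, 0.5, 0.7]
finger_gap: 0.0082
grip_force: 0.0
t 3.18 tcp [ 0.4543 -0.0326  0.0985] F [0.3 0.5 0.7] gap 0.0082 grip 0.0
units [ 0.002 -0.013  0.013] err mm case [-1.3, 0.2, -1.3]
turn [ 0.004  0.003 -0.004]
0.2 0.057 -0.446
0.4 0.144 -0.426
0.6 0.226 -0.389
0.8 0.299 -0.336
1.0 0.359 -0.27
1.2 0.406 -0.193
1.3 0.215 -0.065
```

```bash
python3 -m crank '[{"ax":0,"ay":0,"az":0,"x":0,"y":0,"z":0,"claw":1},{"ax":0,"ay":0,"az":0,"x":0,"y":0,"z":0,"claw":1},{"ax":0,"ay":0,"az":0,"x":0,"y":0,"z":0,"claw":1}]' 25
python3 -c "
from h import *
cv2.imwrite('pics/d.png',np.hstack([manip.grab_frame('wrist')[:, :400],cv2.resize(manip.grab_frame('top')[140:260,200:325],(400,384))]))"
```

```text
t: 3.43
tcp_pos: [0.4535, -0.0325, 0.0977]
eef_rot: [[-0.24, 0.971, 0.001], [0.971, 0.24, -0.0], [-0.001, 0.001, -1.0]]
force: [0.6, 0.5, -0.2]
finger_gap: 0.0004
grip_force: 0.0
```

View pics/d.png

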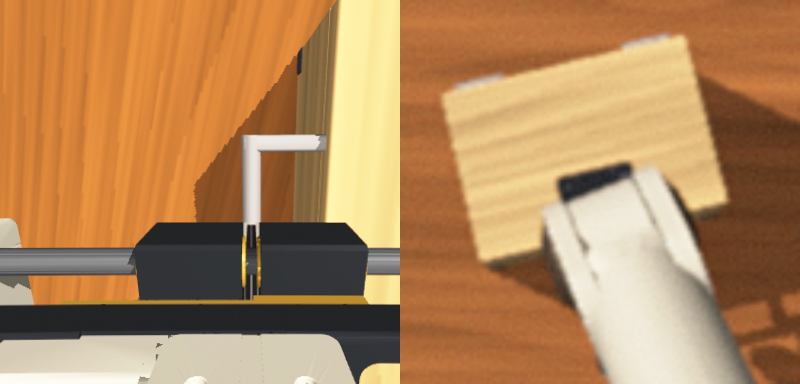

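The wrist view shows the bar end at (251,140) running in under the closed fingers at (251,222). I'll project the expected points to see whether the bar sits below the fingertips.

Run:
```python
from h import *
s=manip.get_state();T=np.array(s["tcp_pos"]);print("cam",-np.array(manip.camera_model("wrist")["R"]).T@np.array(manip.camera_model("wrist")["t"]),T)
for n,X in dict(tcp=T,pinch=T+.019*EZ,barc=bar(0),end=bar(0)+.06*EY,end2=bar(0)-.06*EY,endlow=bar(0)+.06*EY-.03*EZ).items(): print(n,proj("wrist",X).round(1))
cv2.imwrite("pics/d2.png",manip.grab_frame("wrist"))
```

```text
cam [0.43788446 0.03321318 0.29569515] [ 0.45336157 -0.03244573  0.0974951 ]
tcp [250.1 217.8]
pinch [250.  227.1]
barc [249.5 227. ]
end [249.2 135.1]
end2 [249.7 305.5]
endlow [249.4 133.3]
```

View pics/d2.png

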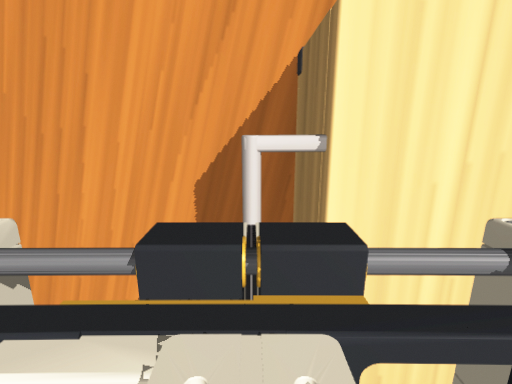

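The projections match the bar position, but the reported gap is about 0. I'll test it with a small lift.

```bash
python3 -m crank '[{"ax":0,"ay":0,"az":0,"x":0,"y":0.0,"z":-0.1,"claw":1},{"ax":0,"ay":0,"az":0,"x":0,"y":0.02,"z":-0.1,"claw":1},{"ax":0,"ay":0,"az":0,"x":0,"y":0.02,"z":-0.1,"claw":1},{"ax":0,"ay":0,"az":0,"x":0,"y":0,"z":0,"claw":1}]' 25
python3 - <<'E'
from h import *
s=manip.get_state();print({k:np.round(s[k],3) for k in("force","ft_torque","finger_gap","grip_force")})
g=manip.grab_frame("wrist");d=cv2.imread("pics/d2.png")
cv2.imwrite("pics/e.png",np.hstack([d[100:320,120:400],g[100:320,120:400]]))
E
```

```text
t: 3.92
tcp_pos: [0.4596, -0.0311, 0.1299]
eef_rot: [[-0.241, 0.971, 0.004], [0.971, 0.241, -0.001], [-0.002, 0.004, -1.0]]
force: [0.3, -0.2, 0.9]
finger_gap: 0.0006
grip_force: 0.0
{'force': array([ 0.266, -0.235,  0.927]), 'ft_torque': array([-0.02 , -0.146,  0.017]), 'finger_gap': np.float64(0.001), 'grip_force': np.float64(0.0)}
```

View pics/e.png

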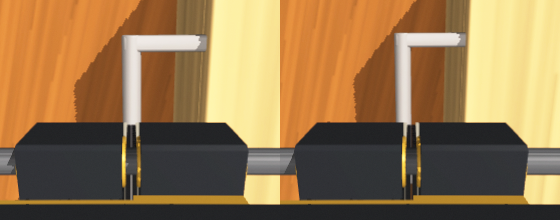

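The bar was not gripped. I'll compute where the visible finger end lies along the tool axis, and look from the scene camera.

Run:
```python
from h import *
s=manip.get_state();T=np.array(s["tcp_pos"]);c=manip.camera_model("wrist");print(T,manip.pinch_z,c["fx"],c["k1"],np.array(c["R"]).round(3).tolist())
for off in(.0095,.02):
    o,v=ray("wrist",(251,222)); k=((T+off*EY-o)@EY)/(v@EY); print(off,(o+k*v).round(4))
for n in("scene","top"): print(n,proj(n,T),proj(n,T+.019*EZ),proj(n,T+.066*EZ),proj(n,bar(0)))
a=manip.grab_frame("scene");b=manip.grab_frame("top")
cv2.imwrite("pics/f.png",np.hstack([cv2.resize(a[90:220,150:290],(420,390)),cv2.resize(b[160:260,220:310],(351,390))]))
```

```text
[ 0.45887381 -0.03144403  0.12896657] 0.0188 285.7474282600537 0.015469195052297168 [[0.971, 0.24, 0.002], [0.232, -0.939, 0.253], [0.063, -0.245, -0.967]]
0.0095 [ 0.4572 -0.0221  0.1644]
0.02 [ 0.4546 -0.0119  0.1938]
scene [224.60958559 173.84197736] [224.31301534 168.62690994] [223.55054638 155.21435581] [222.92469476 176.82406463]
top [266.35417795 223.75528707] [266.40916273 223.3785141 ] [266.55247922 222.39644204] [266.67642421 225.80061786]
```

View pics/f.png

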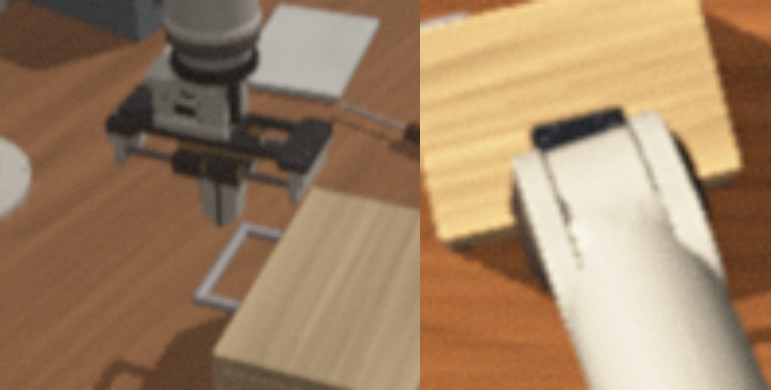

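The scene view shows the real fingertip at crop (220,223), about pixel (223,164). The reported TCP projects to row 174, so the fingers end roughly 35 mm above it. Either way there is clearance to go 33 mm lower (the body stays above the bar), so I'll try the grip there.

```bash
python3 -m crank '[{"ax":0,"ay":0,"az":0,"x":0,"y":-0.055,"z":0,"claw":0.67},{"ax":0,"ay":0,"az":0,"x":0,"y":0,"z":0,"claw":0.67},{"ax":0,"ay":0,"az":0,"x":0,"y":0,"z":0,"claw":0.67},{"ax":0,"ay":0,"az":0,"x":0,"y":0,"z":0,"claw":0.67},{"ax":0,"ay":0,"az":0,"x":0,"y":0,"z":0.15,"claw":0.67},{"ax":0,"ay":0,"az":0,"x":0,"y":0,"z":0.15,"claw":0.67},{"ax":0,"ay":0,"az":0,"x":0,"y":0,"z":0.15,"claw":0.67},{"ax":0,"ay":0,"az":0,"x":0,"y":0,"z":0.1,"claw":0.67},{"ax":0,"ay":0,"az":0,"x":0,"y":0,"z":0.1,"claw":0.67},{"ax":0,"ay":0,"az":0,"x":0,"y":0,"z":0,"claw":0.67}]' 25
python3 -m crank '[{"ax":0,"ay":0,"az":0,"x":0,"y":0,"z":0,"claw":1},{"ax":0,"ay":0,"az":0,"x":0,"y":0,"z":0,"claw":1},{"ax":0,"ay":0,"az":0,"x":0,"y":0,"z":0,"claw":1},{"ax":0,"ay":0,"az":0,"x":0,"y":0,"z":0,"claw":1},{"ax":0,"ay":0,"az":0,"x":0,"y":0,"z":0,"claw":1}]' 25
```

```text
t: 4.9
tcp_pos: [0.4505, -0.0326, 0.0607]
eef_rot: [[-0.241, 0.971, -0.003], [0.971, 0.241, 0.001], [0.001, -0.002, -1.0]]
force: [-0.0, 0.4, 0.2]
finger_gap: 0.0305
grip_force: 0.0
t: 5.32
tcp_pos: [0.454, -0.0323, 0.0632]
eef_rot: [[-0.241, 0.971, 0.004], [0.971, 0.241, 0.001], [-0.0, 0.004, -1.0]]
force: [4.7, 0.7, -3.5]
finger_gap: 0.0108
grip_force: 25.0
```

Now it grips: gap 10.8 mm at 25 N. Planning the arc next.

```bash
python3 -c "
from h import *
t=np.arange(0,1.21,.1)
for a,b in zip(t,t[1:]):
  d=bar(b)-bar(a); print(b.round(1),'y',(d@EX*10).round(3),'z',(-d[2]*10).round(3))"
```

```text
0.1 y 0.017 z -0.224
0.2 y 0.04 z -0.221
0.3 y 0.061 z -0.216
0.4 y 0.083 z -0.209
0.5 y 0.103 z -0.2
0.6 y 0.123 z -0.189
0.7 y 0.141 z -0.175
0.8 y 0.158 z -0.16
0.9 y 0.173 z -0.144
1.0 y 0.186 z -0.126
1.1 y 0.198 z -0.107
1.2 y 0.208 z -0.086
```

```bash
python3 -m crank '[{"ax":0,"ay":0,"az":0,"x":0,"y":0.006,"z":-0.112,"claw":1},{"ax":0,"ay":0,"az":0,"x":0,"y":0.011,"z":-0.112,"claw":1},{"ax":0,"ay":0,"az":0,"x":0,"y":0.04,"z":-0.221,"claw":1},{"ax":0,"ay":0,"az":0,"x":0,"y":0.061,"z":-0.216,"claw":1},{"ax":0,"ay":0,"az":0,"x":0,"y":0.083,"z":-0.209,"claw":1},{"ax":0,"ay":0,"az":0,"x":0,"y":0.103,"z":-0.2,"claw":1},{"ax":0,"ay":0,"az":0,"x":0,"y":0.123,"z":-0.189,"claw":1},{"ax":0,"ay":0,"az":0,"x":0,"y":0.141,"z":-0.175,"claw":1}]' 30
python3 -m crank '[{"ax":0,"ay":0,"az":0,"x":0,"y":0.158,"z":-0.16,"claw":1},{"ax":0,"ay":0,"az":0,"x":0,"y":0.173,"z":-0.144,"claw":1},{"ax":0,"ay":0,"az":0,"x":0,"y":0.186,"z":-0.126,"claw":1},{"ax":0,"ay":0,"az":0,"x":0,"y":0.198,"z":-0.107,"claw":1},{"ax":0,"ay":0,"az":0,"x":0,"y":0.208,"z":-0.086,"claw":1},{"ax":0,"ay":0,"az":0,"x":0,"y":0,"z":0,"claw":1},{"ax":0,"ay":0,"az":0,"x":0,"y":0,"z":0,"claw":1}]'
cat >> h.py <<'E'
def lidst(K=.053):
    s=manip.get_state();p=np.array(s["tcp_pos"])+K*EZ-HI
    x,z=p@EX,p[2]; th=np.arctan2(z,-x)-np.arctan2(.006,.225)
    F=np.array(s["force"]); ux=np.sin(th)*EX+np.cos(th)*EZ # tangent opening
    print("t",round(s["t"],2),"th",round(th,3),"r",round(np.hypot(x,z),4),"Fcase",[round(float(F@e),1) for e in(EX,EY,EZ)],"pull",round(-float(F@ux),2),"gap",s["finger_gap"])
E
python3 -c "
from h import *
lidst()"
```

```text
t: 5.98
tcp_pos: [0.5076, -0.0189, 0.2067]
eef_rot: [[-0.24, 0.971, 0.002], [0.971, 0.24, 0.0], [-0.0, 0.002, -1.0]]
force: [9.8, 1.6, -12.9]
finger_gap: 0.0109
grip_force: 30.0
t: 6.57
tcp_pos: [0.5975, 0.0037, 0.27]
eef_rot: [[-0.241, 0.971, 0.002], [0.971, 0.241, -0.0], [-0.0, 0.001, -1.0]]
force: [-0.9, -1.3, 9.5]
finger_gap: 0.0108
grip_force: 30.0
t 6.57 th 1.201 r 0.2261 Fcase [-1.2, -1.0, 9.5] pull -2.3 gap 0.010791843507419864
```

```bash
python3 -m crank '[{"ax":0,"ay":0,"az":0,"x":0,"y":0.107,"z":-0.045,"claw":1},{"ax":0,"ay":0,"az":0,"x":0,"y":0.108,"z":-0.035,"claw":1},{"ax":0,"ay":0,"az":0,"x":0,"y":0,"z":0,"claw":1},{"ax":0,"ay":0,"az":0,"x":0,"y":0,"z":0,"claw":1}]' 30
python3 - <<'E'
from h import *
lidst()
P=[HI+.094*EY-.012*EZ-.15*EX, HI+.094*EY-.012*EZ-.15*EX+.08*(np.cos(.6)*EX+np.sin(.6)*EZ)]
cm=manip.camera_model("wrist");w=manip.grab_frame("wrist");np.save("cm.npy",cm,allow_pickle=True)
t=manip.grab_frame("top");cv2.imwrite("pics/w1.png",w);cv2.imwrite("pics/t1.png",t)
for p in P: print(proj("wrist",p,cm),proj("top",p))
cv2.imwrite("pics/g.png",np.vstack([np.hstack([w[:,:400],cv2.resize(t[130:258,205:338],(399,384))])]))
E
```

```text
t: 6.9
tcp_pos: [0.6174, 0.0088, 0.2766]
eef_rot: [[-0.241, 0.97, 0.0], [0.97, 0.241, 0.0], [0.0, 0.001, -1.0]]
force: [-0.2, 1.0, 2.9]
finger_gap: 0.0111
grip_force: 30.0
t 6.9 th 1.296 r 0.2265 Fcase [0.0, 1.0, 2.9] pull -0.82 gap 0.011089901480295086
[174.83739996 100.80666716] [233.96959346 210.81803783]
[224.419527    97.82180296] [228.39878996 189.79985209]
```

View pics/g.png

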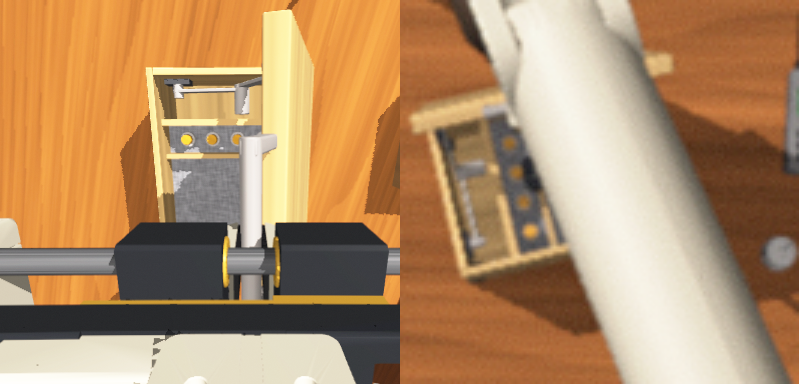

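The wrist view shows the stay's lower link running from the foot at about (180,91) to the knuckle roller at about (242,100), with the lid edge-on. The top view agrees.

Run:
```python
from h import *
from scipy.optimize import brentq
cm=np.load("cm.npy",allow_pickle=True).item()
f=onz("wrist",(180,91),.098,cm)-HI; fx,fy=f@EX,f@EY; print("foot rel hinge",fx,fy)
o,v=ray("wrist",(242,100),cm); k=(HI+.094*EY-o)@EY/(v@EY); K=o+k*v-HI; kx,kz=K@EX,K[2]; print("knuckle",kx,kz,"r",np.hypot(kx-fx,kz+.012))
th=1.29
piv=lambda d,th: np.array([-d*np.cos(th)-.012*np.sin(th), d*np.sin(th)-.012*np.cos(th)])
for foot in np.array([fx-.004,fx,fx+.004]):
  for d in(.076,.084,.092,.1,.108):
    g=lambda t:np.hypot(*(piv(d,t)-np.array([foot,-.012])))-.16
    try:L=brentq(g,.8,1.9)
    except Exception: continue
    # knuckle at th 1.29
    p=piv(d,th);a=np.array([foot,-.012]);D=np.hypot(*(p-a));u=(p-a)/D;h=np.sqrt(max(.08**2-D*D/4,0));n=np.array([u[1],-u[0]])
    print(round(foot,3),d,"straight at",round(L,3),"elbow0",round(2*np.arcsin(np.hypot(*(piv(d,0)-a))/.16),3),"kn",((a+p)/2+h*n).round(3))
```

```text
foot rel hinge -0.14279721261402145 0.10552081725483026
knuckle -0.06563621386327144 0.0016866003607915875 r 0.07836544364481876
-0.147 0.076 straight at 1.557 elbow0 0.917 kn [-0.067 -0.002]
-0.147 0.084 straight at 1.499 elbow0 0.807 kn [-0.069  0.005]
-0.147 0.092 straight at 1.446 elbow0 0.699 kn [-0.071  0.012]
-0.147 0.1 straight at 1.397 elbow0 0.594 kn [-0.074  0.021]
-0.147 0.108 straight at 1.35 elbow0 0.49 kn [-0.078  0.029]
-0.143 0.076 straight at 1.605 elbow0 0.861 kn [-0.063 -0.004]
-0.143 0.084 straight at 1.541 elbow0 0.753 kn [-0.064  0.003]
-0.143 0.092 straight at 1.483 elbow0 0.646 kn [-0.066  0.011]
-0.143 0.1 straight at 1.43 elbow0 0.542 kn [-0.069  0.018]
-0.143 0.108 straight at 1.379 elbow0 0.438 kn [-0.073  0.027]
-0.139 0.076 straight at 1.654 elbow0 0.807 kn [-0.059 -0.006]
-0.139 0.084 straight at 1.584 elbow0 0.699 kn [-0.06   0.001]
-0.139 0.092 straight at 1.521 elbow0 0.594 kn [-0.062  0.009]
-0.139 0.1 straight at 1.463 elbow0 0.49 kn [-0.064  0.017]
-0.139 0.108 straight at 1.409 elbow0 0.387 kn [-0.068  0.025]
```

```bash
cat >> h.py <<'E'
def pull():
    s=manip.get_state();p=np.array(s["tcp_pos"])+.0517*EZ-HI
    th=np.arctan2(p[2],-(p@EX))-np.arctan2(.006,.225);F=np.array(s["force"]);return -float(F@(np.sin(th)*EX+np.cos(th)*EZ)),th
E
cat > chk.py <<'E'
import sys
from h import *
p,th=pull();lidst(.0517);sys.exit(p>float(sys.argv[1]))
E
python3 -m crank '[{"ax":0,"ay":0,"az":0,"x":0,"y":0.08,"z":-0.018,"claw":1},{"ax":0,"ay":0,"az":0,"x":0,"y":0.08,"z":-0.014,"claw":1},{"ax":0,"ay":0,"az":0,"x":0,"y":0.06,"z":-0.008,"claw":1},{"ax":0,"ay":0,"az":0,"x":0,"y":0,"z":0,"claw":1},{"ax":0,"ay":0,"az":0,"x":0,"y":0,"z":0,"claw":1}]' >/dev/null; python3 chk.py 4 && python3 -m crank '[{"ax":0,"ay":0,"az":0,"x":0,"y":0.03,"z":-0.004,"claw":1},{"ax":0,"ay":0,"az":0,"x":0,"y":0,"z":0,"claw":1}]' >/dev/null; python3 chk.py 4 && python3 -m crank '[{"ax":0,"ay":0,"az":0,"x":0,"y":0.03,"z":-0.004,"claw":1},{"ax":0,"ay":0,"az":0,"x":0,"y":0,"z":0,"claw":1}]' >/dev/null; python3 chk.py 4
```

```text
t 7.42 th 1.4 r 0.2246 Fcase [0.0, 1.0, 4.3] pull -0.75 gap 0.011252757381313757
t 7.58 th 1.411 r 0.2246 Fcase [-0.1, 0.7, 5.7] pull -0.79 gap 0.011341782915895831
t 7.75 th 1.424 r 0.2245 Fcase [-1.0, 1.7, 5.7] pull 0.18 gap 0.01107522073699775
```

```bash
python3 -m crank '[{"ax":0,"ay":0,"az":0,"x":0,"y":0.025,"z":-0.006,"claw":1},{"ax":0,"ay":0,"az":0,"x":0,"y":0,"z":0,"claw":1}]' >/dev/null; python3 chk.py 4 && python3 -m crank '[{"ax":0,"ay":0,"az":0,"x":0,"y":0.025,"z":-0.003,"claw":1},{"ax":0,"ay":0,"az":0,"x":0,"y":0,"z":0,"claw":1}]' >/dev/null; python3 chk.py 4 && python3 -m crank '[{"ax":0,"ay":0,"az":0,"x":0,"y":0.025,"z":-0.003,"claw":1},{"ax":0,"ay":0,"az":0,"x":0,"y":0,"z":0,"claw":1}]' >/dev/null; python3 chk.py 4 && python3 -m crank '[{"ax":0,"ay":0,"az":0,"x":0,"y":0.02,"z":-0.002,"claw":1},{"ax":0,"ay":0,"az":0,"x":0,"y":0,"z":0,"claw":1}]' >/dev/null; python3 chk.py 4 && python3 -m crank '[{"ax":0,"ay":0,"az":0,"x":0,"y":0.02,"z":-0.002,"claw":1},{"ax":0,"ay":0,"az":0,"x":0,"y":0,"z":0,"claw":1}]' >/dev/null; python3 chk.py 4 && python3 -m crank '[{"ax":0,"ay":0,"az":0,"x":0,"y":0.02,"z":-0.001,"claw":1},{"ax":0,"ay":0,"az":0,"x":0,"y":0,"z":0,"claw":1}]' >/dev/null; python3 chk.py 4
```

```text
t 7.92 th 1.434 r 0.2246 Fcase [-1.5, 2.4, 5.2] pull 0.78 gap 0.010734270644326416
t 8.08 th 1.445 r 0.2245 Fcase [-1.0, 3.5, 4.8] pull 0.38 gap 0.011041639812335864
t 8.25 th 1.456 r 0.2244 Fcase [-1.1, 3.6, 3.2] pull 0.71 gap 0.01099624952425769
t 8.42 th 1.465 r 0.2245 Fcase [-0.6, 3.6, 2.7] pull 0.3 gap 0.011123642602118997
t 8.58 th 1.473 r 0.2244 Fcase [-0.6, 4.3, 1.9] pull 0.39 gap 0.011292120781979283
t 8.75 th 1.482 r 0.2244 Fcase [0.1, 4.8, 1.1] pull -0.16 gap 0.011377692632769582
```

```bash
python3 -m crank '[{"ax":0,"ay":0,"az":0,"x":-0.005,"y":0.015,"z":-0.001,"claw":1},{"ax":0,"ay":0,"az":0,"x":0,"y":0,"z":0,"claw":1}]' >/dev/null; python3 chk.py 4 && python3 -m crank '[{"ax":0,"ay":0,"az":0,"x":0,"y":0.015,"z":-0.001,"claw":1},{"ax":0,"ay":0,"az":0,"x":0,"y":0,"z":0,"claw":1}]' >/dev/null; python3 chk.py 4 && python3 -m crank '[{"ax":0,"ay":0,"az":0,"x":0,"y":0.015,"z":-0.001,"claw":1},{"ax":0,"ay":0,"az":0,"x":0,"y":0,"z":0,"claw":1}]' >/dev/null; python3 chk.py 4 && python3 -m crank '[{"ax":0,"ay":0,"az":0,"x":0,"y":0.015,"z":0,"claw":1},{"ax":0,"ay":0,"az":0,"x":0,"y":0,"z":0,"claw":1}]' >/dev/null; python3 chk.py 4 && python3 -m crank '[{"ax":0,"ay":0,"az":0,"x":0,"y":0.015,"z":0,"claw":1},{"ax":0,"ay":0,"az":0,"x":0,"y":0,"z":0,"claw":1}]' >/dev/null; python3 chk.py 4 && python3 -m crank '[{"ax":0,"ay":0,"az":0,"x":0,"y":0.015,"z":0,"claw":1},{"ax":0,"ay":0,"az":0,"x":0,"y":0,"z":0,"claw":1}]' >/dev/null; python3 chk.py 4;  python3 - <<'E'
from h import *
import numpy as np
cm=manip.camera_model("wrist");np.save("cm2.npy",cm,allow_pickle=True);cv2.imwrite("pics/w2.png",manip.grab_frame("wrist"))
cv2.imwrite("pics/h.png",cv2.resize(cv2.imread("pics/w2.png")[40:180,140:300],(800,560)) if 0 else cv2.resize(cv2.imread("pics/w2.png")[40:180,120:300],(771,600)))
E
```

```text
t 8.92 th 1.488 r 0.2244 Fcase [-0.9, 5.6, 1.5] pull 0.77 gap 0.011019279306391391
t 9.08 th 1.495 r 0.2245 Fcase [-1.2, 5.5, 1.0] pull 1.16 gap 0.011061078195132003
t 9.25 th 1.501 r 0.2245 Fcase [-0.9, 4.8, 0.9] pull 0.84 gap 0.011524298891852343
t 9.42 th 1.508 r 0.2244 Fcase [-0.4, 5.8, 0.9] pull 0.36 gap 0.01087871357834651
t 9.58 th 1.515 r 0.2244 Fcase [-0.3, 6.0, 1.4] pull 0.27 gap 0.01112777865009368
t 9.75 th 1.522 r 0.2245 Fcase [0.8, 6.0, 1.6] pull -0.86 gap 0.011087076463809105
```

```bash
python3 -m crank '[{"ax":0,"ay":0,"az":0,"x":0.01,"y":0.012,"z":0,"claw":1},{"ax":0,"ay":0,"az":0,"x":0,"y":0,"z":0,"claw":1}]' >/dev/null; python3 chk.py 4 && python3 -m crank '[{"ax":0,"ay":0,"az":0,"x":0.01,"y":0.012,"z":0,"claw":1},{"ax":0,"ay":0,"az":0,"x":0,"y":0,"z":0,"claw":1}]' >/dev/null; python3 chk.py 4 && python3 -m crank '[{"ax":0,"ay":0,"az":0,"x":0,"y":0.012,"z":0,"claw":1},{"ax":0,"ay":0,"az":0,"x":0,"y":0,"z":0,"claw":1}]' >/dev/null; python3 chk.py 4 && python3 -m crank '[{"ax":0,"ay":0,"az":0,"x":0,"y":0.012,"z":0,"claw":1},{"ax":0,"ay":0,"az":0,"x":0,"y":0,"z":0,"claw":1}]' >/dev/null; python3 chk.py 4 && python3 -m crank '[{"ax":0,"ay":0,"az":0,"x":0,"y":0.012,"z":0,"claw":1},{"ax":0,"ay":0,"az":0,"x":0,"y":0,"z":0,"claw":1}]' >/dev/null; python3 chk.py 4
python3 - <<'E'
from h import *
for n in(1,2):
    w=cv2.imread(f"pics/w{n}.png");h=cv2.cvtColor(w,cv2.COLOR_BGR2HSV)
    m=((h[...,1]<60)&(h[...,2]>70)).astype(np.uint8);m[:60]=0;m[125:]=0;m[:,:140]=0;m[:,320:]=0
    k,l,s,c=cv2.connectedComponentsWithStats(m)
    for i in range(1,k):
        if s[i,4]>15:print(n,s[i],c[i].round(1))
E
```

```text
t 9.97 th 1.528 r 0.2245 Fcase [-0.1, 3.9, 1.6] pull -0.0 gap 0.010822364634896648
t 10.13 th 1.532 r 0.2244 Fcase [-1.7, 2.2, 2.5] pull 1.62 gap 0.010721347796440926
t 10.3 th 1.533 r 0.2244 Fcase [-6.0, 0.9, 3.5] pull 5.82 gap 0.011176287962799215
t 10.3 th 1.533 r 0.2244 Fcase [-6.0, 0.9, 3.5] pull 5.82 gap 0.011176287962799215
t 10.3 th 1.533 r 0.2244 Fcase [-6.0, 0.9, 3.5] pull 5.82 gap 0.011176287962799215
1 [153  68  21   1  21] [163.  68.]
1 [ 164   77   98   37 1004] [218.7  91.6]
2 [269  60   2  11  17] [269.4  65.4]
2 [229  63  15   8 108] [235.9  66.2]
2 [140  69  26   2  39] [153.   69.3]
2 [ 140   74  104   40 1101] [187.4  89.8]
2 [241  85   4   7  17] [242.7  87.7]
```

The stay went taut at θ≈1.533 with 5.8 N of pull. I'll ease off slightly and check that it locks.

```bash
python3 -m crank '[{"ax":0,"ay":0,"az":0,"x":0,"y":-0.009,"z":0,"claw":1},{"ax":0,"ay":0,"az":0,"x":0,"y":0,"z":0,"claw":1}]' >/dev/null; python3 chk.py 9; python3 -m crank '[{"ax":0,"ay":0,"az":0,"x":0,"y":-0.008,"z":0,"claw":1},{"ax":0,"ay":0,"az":0,"x":0,"y":0,"z":0,"claw":1},{"ax":0,"ay":0,"az":0,"x":0,"y":0,"z":0,"claw":1}]' >/dev/null; python3 chk.py 9;python3 -m crank '[{"ax":0,"ay":0,"az":0,"x":0,"y":-0.008,"z":0,"claw":1},{"ax":0,"ay":0,"az":0,"x":0,"y":0,"z":0,"claw":1},{"ax":0,"ay":0,"az":0,"x":0,"y":0,"z":0,"claw":1}]' >/dev/null; python3 chk.py 9
python3 - <<'E'
from h import *
w=manip.grab_frame("wrist");cv2.imwrite("pics/w3.png",w)
cv2.imwrite("pics/h.png",np.hstack([cv2.resize(cv2.imread("pics/w2.png")[40:180,120:280],(400,350)),cv2.resize(w[40:180,120:280],(400,350))]))
E
```

```text
t 10.47 th 1.532 r 0.2244 Fcase [-2.8, 0.3, 2.5] pull 2.75 gap 0.010498361213083448
t 10.72 th 1.531 r 0.2245 Fcase [-2.2, -1.4, 1.2] pull 2.16 gap 0.010543239853295023
t 10.97 th 1.528 r 0.2244 Fcase [1.4, -3.1, 0.1] pull -1.41 gap 0.011025817549343002
```

View pics/h.png

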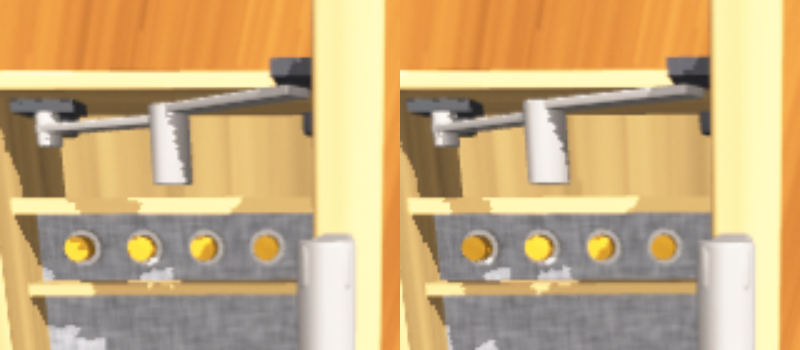

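The view shows the knuckle roller (mid about (546,142) in the right panel) has risen and moved towards the foot compared with the left panel. I'll check the geometry.

Run:
```python
from h import *
from scipy.optimize import brentq
piv=lambda d,th: np.array([-d*np.cos(th)-.012*np.sin(th), d*np.sin(th)-.012*np.cos(th)])
cm=manip.camera_model("wrist")
f=onz("wrist",(136,91),.098,cm)-HI;print("foot",f@EX,f@EY)
o,v=ray("wrist",(178.4,96.8),cm);k=(HI+.094*EY-o)@EY/(v@EY);K=o+k*v-HI;print("knuckle",K@EX,K[2],"r",np.hypot(K@EX-f@EX,K[2]+.012))
for fx in(-.147,-.145,-.143,-.141):
    d=brentq(lambda d:np.hypot(*(piv(d,1.532)-np.array([fx,-.012])))-.16,.06,.13)
    a=np.array([fx,-.012]);p=piv(d,1.53);u=(p-a)/np.hypot(*(p-a));n=np.array([-u[1],u[0]]);m=(a+p)/2
    print(fx,round(d,4),"straight",m.round(4),"locked",(m+.0048*n).round(4),"below",(m-.0048*n).round(4),"offset meas",((np.array([K@EX,K[2]])-m)@n).round(4),"n",n.round(3))
```

```text
foot -0.14730283476483963 0.10596667981458598
knuckle -0.07945501392180093 0.05104304364733285 r 0.09261615488384621
-0.147 0.079 straight [-0.0811  0.0332] locked [-0.0838  0.0372] below [-0.0784  0.0293] offset meas 0.0137 n [-0.566  0.824]
-0.145 0.082 straight [-0.0802  0.0347] locked [-0.083   0.0386] below [-0.0774  0.0308] offset meas 0.0128 n [-0.585  0.811]
-0.143 0.0849 straight [-0.0792  0.0362] locked [-0.0821  0.04  ] below [-0.0763  0.0323] offset meas 0.012 n [-0.603  0.798]
-0.141 0.0876 straight [-0.0783  0.0375] locked [-0.0813  0.0413] below [-0.0753  0.0338] offset meas 0.0113 n [-0.62   0.785]
```

```bash
python3 -m crank '[{"ax":0,"ay":0,"az":0,"x":0,"y":-0.008,"z":0,"claw":1},{"ax":0,"ay":0,"az":0,"x":0,"y":0,"z":0,"claw":1},{"ax":0,"ay":0,"az":0,"x":0,"y":0,"z":0,"claw":1}]' >/dev/null; python3 chk.py 9;python3 -m crank '[{"ax":0,"ay":0,"az":0,"x":0,"y":-0.008,"z":0,"claw":1},{"ax":0,"ay":0,"az":0,"x":0,"y":0,"z":0,"claw":1},{"ax":0,"ay":0,"az":0,"x":0,"y":0,"z":0,"claw":1}]' >/dev/null; python3 chk.py 9
```

```text
t 11.27 th 1.526 r 0.2245 Fcase [3.3, -3.2, -1.3] pull -3.27 gap 0.011162927072903008
t 11.52 th 1.525 r 0.2245 Fcase [5.0, -4.2, -2.7] pull -4.91 gap 0.010777137768386728
```

Pressing back the other way is stiff (−4.9 N over 1.6 mm), so the stay is locked. I'll relax, release, rise, and go over the knob while turning the tool 90°.

```bash
python3 -m crank '[{"ax":0,"ay":0,"az":0,"x":0,"y":0.01,"z":0,"claw":1},{"ax":0,"ay":0,"az":0,"x":0,"y":0,"z":0,"claw":0.65},{"ax":0,"ay":0,"az":0,"x":0,"y":0,"z":0,"claw":0.65},{"ax":0,"ay":0,"az":0,"x":0,"y":0,"z":0,"claw":0.65},{"ax":0,"ay":0,"az":0,"x":0,"y":0,"z":0,"claw":0.65},{"ax":0,"ay":0,"az":0,"x":0,"y":0,"z":0,"claw":0.65},{"ax":0,"ay":0,"az":0,"x":0,"y":0,"z":-0.1,"claw":0.65},{"ax":0,"ay":0,"az":0,"x":0,"y":0,"z":-0.2,"claw":0.65},{"ax":0,"ay":0,"az":0,"x":0,"y":0,"z":-0.2,"claw":0.65},{"ax":0,"ay":0,"az":0,"x":0,"y":0,"z":-0.2,"claw":0.65},{"ax":0,"ay":0,"az":0,"x":0,"y":0,"z":0,"claw":0.65}]'
python3 - <<'E'
from h import *
lidst(.0517)
cv2.imwrite("pics/w4.png",manip.grab_frame("wrist"));cv2.imwrite("pics/t4.png",manip.grab_frame("top"))
E
```

```text
t: 12.43
tcp_pos: [0.6682, 0.0234, 0.3585]
eef_rot: [[-0.241, 0.971, 0.007], [0.971, 0.241, 0.001], [-0.0, 0.007, -1.0]]
force: [-0.4, 0.2, 0.4]
finger_gap: 0.0322
grip_force: 0.0
t 12.43 th 1.535 r 0.3002 Fcase [-0.3, 0.3, 0.4] pull 0.31 gap 0.03223629833715538
```

```bash
python3 -m crank '[{"ax":0,"ay":0,"az":0,"x":-0.287,"y":-0.288,"z":0,"claw":0.24},{"ax":0,"ay":0,"az":0,"x":-0.287,"y":-0.288,"z":0,"claw":0.24},{"ax":0,"ay":0,"az":0,"x":-0.287,"y":-0.288,"z":0,"claw":0.24},{"ax":0,"ay":0,"az":0,"x":-0.287,"y":-0.288,"z":0,"claw":0.24},{"ax":0,"ay":0,"az":0,"x":-0.287,"y":-0.288,"z":0,"claw":0.24},{"ax":0,"ay":0,"az":0,"x":-0.287,"y":-0.288,"z":0,"claw":0.24},{"ax":0,"ay":0,"az":0,"x":-0.287,"y":-0.288,"z":0,"claw":0.24},{"ax":0,"ay":0,"az":0,"x":-0.287,"y":-0.288,"z":0,"claw":0.24}]'
python3 -m crank '[{"ax":0,"ay":0,"az":0.242,"x":0,"y":0,"z":0.15,"claw":0.24},{"ax":0,"ay":0,"az":0.242,"x":0,"y":0,"z":0.15,"claw":0.24},{"ax":0,"ay":0,"az":0.242,"x":0,"y":0,"z":0.15,"claw":0.24},{"ax":0,"ay":0,"az":0.242,"x":0,"y":0,"z":0.15,"claw":0.24},{"ax":0,"ay":0,"az":0.242,"x":0,"y":0,"z":0.15,"claw":0.24},{"ax":0,"ay":0,"az":0.242,"x":0,"y":0,"z":0.15,"claw":0.24},{"ax":0,"ay":0,"az":0.242,"x":0,"y":0,"z":0.15,"claw":0.24},{"ax":0,"ay":0,"az":0.242,"x":0,"y":0,"z":0.15,"claw":0.24},{"ax":0,"ay":0,"az":0.242,"x":0,"y":0,"z":0.15,"claw":0.24},{"ax":0,"ay":0,"az":0.242,"x":0,"y":0,"z":0.15,"claw":0.24},{"ax":0,"ay":0,"az":0.242,"x":0,"y":0,"z":0.15,"claw":0.24},{"ax":0,"ay":0,"az":0.242,"x":0,"y":0,"z":0.15,"claw":0.24},{"ax":0,"ay":0,"az":0.237,"x":0,"y":0,"z":0.1,"claw":0.24},{"ax":0,"ay":0,"az":0,"x":0,"y":0,"z":0,"claw":0.24},{"ax":0,"ay":0,"az":0,"x":0,"y":0,"z":0,"claw":0.24}]'
cat >> h.py <<'E'
def st2(goal):
    s=manip.get_state();R=np.array(s["eef_rot"]);d=goal-np.array(s["tcp_pos"]);Rg=np.stack([EX,-EY,-EZ],1)
    print("t",round(s["t"],2),"tcp",np.round(s["tcp_pos"],4),"units",(R.T@d/.1).round(3),"turn",(cv2.Rodrigues(R.T@Rg)[0].ravel()/.5).round(3),"F",np.round(s["force"],1))
E
python3 - <<'E'
from h import *
st2(np.array([.5,-.256,-.018]))
# knob refinement: both cameras, top-face and body
cm=manip.camera_model("wrist");w=manip.grab_frame("wrist");cv2.imwrite("pics/w5.png",w);X=proj("wrist",[.5,-.256,.03],cm);print("knob expected in wrist",X)
h=cv2.cvtColor(w,cv2.COLOR_BGR2HSV);m=((h[...,1]<60)&(h[...,2]>90)).astype(np.uint8)
k,l,s,c=cv2.connectedComponentsWithStats(m)
for i in range(1,k):
    if s[i,4]>60:print(s[i],c[i].round(1),onz("wrist",c[i],.03,cm).round(4))
E
```

```text
t: 13.2
tcp_pos: [0.496, -0.2577, 0.3519]
eef_rot: [[-0.24, 0.971, -0.002], [0.971, 0.24, 0.0], [0.001, -0.001, -1.0]]
force: [0.2, -1.0, -0.2]
finger_gap: 0.0694
grip_force: 0.0
t: 14.45
tcp_pos: [0.4972, -0.2557, 0.1619]
eef_rot: [[0.97, 0.245, -0.002], [0.245, -0.97, 0.001], [-0.002, -0.002, -1.0]]
force: [0.1, 0.1, 0.6]
finger_gap: 0.0697
grip_force: 0.0
t 14.45 tcp [ 0.4972 -0.2557  0.1619] units [0.03  0.013 1.799] turn [-0.003  0.004  0.006] F [0.1 0.1 0.6]
knob expected in wrist [251.98553827 179.59903974]
[    0     0   135   131 15306] [60.8 64.7] [ 0.5701 -0.0299  0.03  ]
[ 285    0   95  113 4355] [326.2  60. ] [ 0.6437 -0.3004  0.03  ]
[ 426   91   86   70 4318] [475.8 122.6] [ 0.6226 -0.4803  0.03  ]
[241 158  31  34 829] [255.9 174.8] [ 0.5067 -0.259   0.03  ]
[  0 219  19  29 383] [  7.4 230.6] [0.3654 0.0176 0.03  ]
[ 484  218   28   88 1409] [502.1 256. ] [ 0.4821 -0.5818  0.03  ]
[ 124  223  255   81 8904] [253.7 261.1] [ 0.3985 -0.2839  0.03  ]
[  0 275  11  30 219] [  3.5 292. ] [0.278  0.0189 0.03  ]
[    0   333   356    51 17074] [174.8 359.1] [ 0.2267 -0.2142  0.03  ]
[473 364  39  20 677] [492.  373.6] [ 0.3144 -0.6488  0.03  ]
```

```bash
python3 -m crank '[{"ax":0,"ay":0,"az":0.006,"x":0.041,"y":0.034,"z":0.2,"claw":0.24},{"ax":0,"ay":0,"az":0,"x":0,"y":0,"z":0.3,"claw":0.24},{"ax":0,"ay":0,"az":0,"x":0,"y":0,"z":0.3,"claw":0.24},{"ax":0,"ay":0,"az":0,"x":0,"y":0,"z":0.3,"claw":0.24},{"ax":0,"ay":0,"az":0,"x":0,"y":0,"z":0.3,"claw":0.24},{"ax":0,"ay":0,"az":0,"x":0,"y":0,"z":0.2,"claw":0.24},{"ax":0,"ay":0,"az":0,"x":0,"y":0,"z":0.1,"claw":0.24},{"ax":0,"ay":0,"az":0,"x":0,"y":0,"z":0,"claw":0.24},{"ax":0,"ay":0,"az":0,"x":0,"y":0,"z":0,"claw":0.24}]'
cat > chz.py <<'E'
import sys
from h import *
s=manip.get_state();print(round(s["t"],2),np.round(s["tcp_pos"],4),np.round(s["force"],1));sys.exit(s["force"][2]>3)
E
python3 chz.py && python3 -m crank '[{"ax":0,"ay":0,"az":0,"x":0,"y":0,"z":0.04,"claw":0.24},{"ax":0,"ay":0,"az":0,"x":0,"y":0,"z":0,"claw":0.24},{"ax":0,"ay":0,"az":0,"x":0,"y":0,"z":0,"claw":0.24}]' >/dev/null; python3 chz.py && python3 -m crank '[{"ax":0,"ay":0,"az":0,"x":0,"y":0,"z":0.03,"claw":0.24},{"ax":0,"ay":0,"az":0,"x":0,"y":0,"z":0,"claw":0.24},{"ax":0,"ay":0,"az":0,"x":0,"y":0,"z":0,"claw":0.24}]' >/dev/null; python3 chz.py
```

```text
t: 15.25
tcp_pos: [0.5037, -0.2587, -0.0064]
eef_rot: [[0.971, 0.239, 0.001], [0.239, -0.971, 0.0], [0.001, 0.0, -1.0]]
force: [0.8, -0.1, 0.5]
finger_gap: 0.0697
grip_force: 0.0
15.25 [ 0.5037 -0.2587 -0.0064] [ 0.8 -0.1  0.5]
15.25 [ 0.5037 -0.2587 -0.0064] [ 0.8 -0.1  0.5]
15.25 [ 0.5037 -0.2587 -0.0064] [ 0.8 -0.1  0.5]False
False
False
```

```bash
sed -i 's/sys.exit(s\["force"\]\[2\]>3)/sys.exit(int(s["force"][2]>3))/' chz.py
python3 chz.py && python3 -m crank '[{"ax":0,"ay":0,"az":0,"x":0,"y":0,"z":0.08,"claw":0.24},{"ax":0,"ay":0,"az":0,"x":0,"y":0,"z":0,"claw":0.24},{"ax":0,"ay":0,"az":0,"x":0,"y":0,"z":0,"claw":0.24}]' >/dev/null; python3 chz.py && python3 -m crank '[{"ax":0,"ay":0,"az":0,"x":0,"y":0,"z":0.04,"claw":0.24},{"ax":0,"ay":0,"az":0,"x":0,"y":0,"z":0,"claw":0.24},{"ax":0,"ay":0,"az":0,"x":0,"y":0,"z":0,"claw":0.24}]' >/dev/null; python3 chz.py && python3 -m crank '[{"ax":0,"ay":0,"az":0,"x":0,"y":0,"z":0.04,"claw":0.24},{"ax":0,"ay":0,"az":0,"x":0,"y":0,"z":0,"claw":0.24},{"ax":0,"ay":0,"az":0,"x":0,"y":0,"z":0,"claw":0.24}]' >/dev/null; python3 chz.py && python3 -m crank '[{"ax":0,"ay":0,"az":0,"x":0,"y":0,"z":0.03,"claw":0.24},{"ax":0,"ay":0,"az":0,"x":0,"y":0,"z":0,"claw":0.24},{"ax":0,"ay":0,"az":0,"x":0,"y":0,"z":0,"claw":0.24}]' >/dev/null; python3 chz.py && python3 -m crank '[{"ax":0,"ay":0,"az":0,"x":0,"y":0,"z":0.02,"claw":0.24},{"ax":0,"ay":0,"az":0,"x":0,"y":0,"z":0,"claw":0.24},{"ax":0,"ay":0,"az":0,"x":0,"y":0,"z":0,"claw":0.24}]' >/dev/null; python3 chz.py
```

```text
15.25 [ 0.5037 -0.2587 -0.0064] [ 0.8 -0.1  0.5]
15.5 [ 0.5035 -0.259  -0.0144] [-0.3 -0.  -0.5]
15.75 [ 0.503  -0.2586 -0.0191] [ 0.2 -0.3 -0. ]
16.0 [ 0.5026 -0.2584 -0.0235] [ 0.4 -0.8 -0.1]
16.25 [ 0.5028 -0.2584 -0.0264] [ 0.1 -0.8 -0.3]
16.5 [ 0.5029 -0.2585 -0.0283] [ 0.3  0.3 -0.1]
```

```bash
python3 -m crank '[{"ax":0,"ay":0,"az":0,"x":0,"y":0,"z":0,"claw":0.8},{"ax":0,"ay":0,"az":0,"x":0,"y":0,"z":0,"claw":0.8},{"ax":0,"ay":0,"az":0,"x":0,"y":0,"z":0,"claw":0.8},{"ax":0,"ay":0,"az":0,"x":0,"y":0,"z":0,"claw":0.8},{"ax":0,"ay":0,"az":0,"x":0,"y":0,"z":0,"claw":0.8},{"ax":0,"ay":0,"az":0,"x":0,"y":0,"z":0,"claw":0.8}]' 15;  python3 -m crank '[{"ax":0,"ay":0,"az":0,"x":0,"y":0,"z":-0.1,"claw":0.8},{"ax":0,"ay":0,"az":0,"x":0,"y":0,"z":-0.2,"claw":0.8},{"ax":0,"ay":0,"az":0,"x":0,"y":0,"z":-0.4,"claw":0.8},{"ax":0,"ay":0,"az":0,"x":0,"y":0,"z":-0.4,"claw":0.8},{"ax":0,"ay":0,"az":0,"x":0,"y":0,"z":-0.4,"claw":0.8},{"ax":0,"ay":0,"az":0,"x":0,"y":0,"z":-0.1,"claw":0.8},{"ax":0,"ay":0,"az":0,"x":0,"y":0,"z":0,"claw":0.8}]'
python3 -c "
from h import *
st2(np.array([0,0,.14])+TR*[1,1,0]-.02*EX)"
```

```text
t: 17.0
tcp_pos: [0.503, -0.2587, -0.0281]
eef_rot: [[0.971, 0.238, 0.0], [0.238, -0.971, -0.0], [0.0, 0.0, -1.0]]
force: [0.1, -0.2, -0.4]
finger_gap: 0.0354
grip_force: 15.0
t: 17.58
tcp_pos: [0.506, -0.2597, 0.1366]
eef_rot: [[0.971, 0.238, 0.007], [0.238, -0.971, -0.004], [0.006, 0.006, -1.0]]
force: [-0.5, -0.2, -1.1]
finger_gap: 0.0356
grip_force: 15.0
t 17.58 tcp [ 0.506  -0.2597  0.1366] units [ 1.179 -1.826 -0.038] turn [ 0.012 -0.011 -0.008] F [-0.5 -0.2 -1.1]
```

The knob is held (gap 35.4 mm). I'll use the last view to see where the true fingertip and the gripper body lie relative to the TCP.

Run:
```python
from h import *
s=manip.get_state();T=np.array(s["tcp_pos"]);a=manip.grab_frame("scene");cv2.imwrite("pics/s5.png",a)
x0,y0=150,170
for d in(0,.0281,.0581,.066,.1,.12): print(d,((proj("scene",T+d*EZ)-[x0,y0])*6).round(0))
cv2.imwrite("pics/i.png",cv2.resize(a[y0:y0+100,x0:x0+130],(780,600),interpolation=cv2.INTER_CUBIC))
```

```text
0 [201. 343.]
0.0281 [194. 295.]
0.0581 [185. 242.]
0.066 [182. 227.]
0.1 [172. 163.]
0.12 [166. 124.]
```

View pics/i.png

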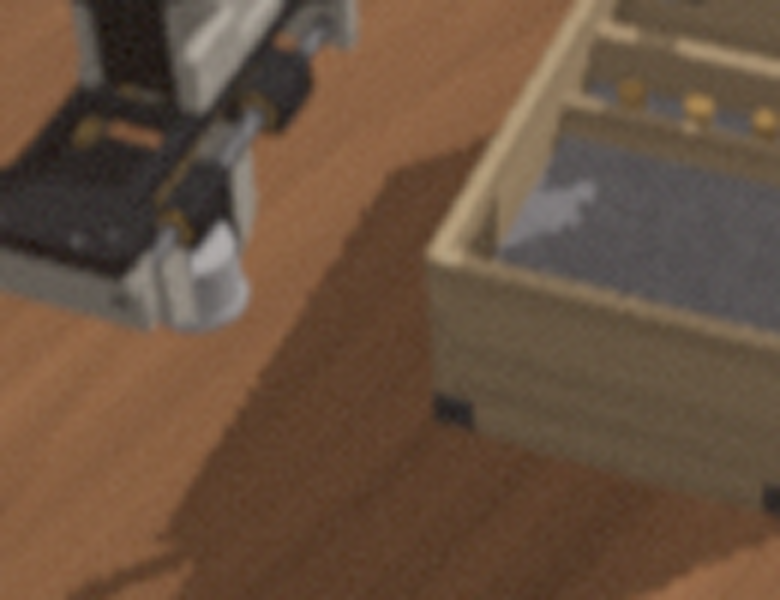

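The view shows the knob upright between the fingers, its base near (215,325), with the fingers reaching to about (185,320) and the body's end bracket down to about (140,325). I'll convert these to heights.

Run:
```python
from h import *
def hh(uv,P):
    hs=np.linspace(-.05,.2,251);e=[abs(proj("scene",P+h*EZ)[1]-uv[1]) for h in hs];h=hs[np.argmin(e)];return round(h,3),proj("scene",P+h*EZ).round(1),uv
T=np.array([.4589,-.0314,.129])
print("f tip",hh((223.3,164.3),T),"leg-",hh((190.7,144.3),T-.095*EX),"leg+",hh((249,156),T+.095*EX),"leg+ .085",hh((249,156),T+.085*EX))
T=np.array([.506,-.2597,.1366]);c=lambda x,y:(150+x/6,170+y/6)
for o in(-.028,):
  for ex in(-.0095,.0095):print("finger",ex,hh(c(185,322),T+o*EY+ex*EX))
for ex in(.0375,0,-.0375): print("bracket",ex,hh(c(145,328),T-.095*EY+ex*EX))
s=manip.get_state();print(s["tcp_pos"])
```

```text
f tip (np.float64(0.034), array([224.1, 164.4]), (223.3, 164.3)) leg- (np.float64(0.079), array([191.9, 144.3]), (190.7, 144.3)) leg+ (np.float64(0.088), array([256.2, 156. ]), (249, 156)) leg+ .085 (np.float64(0.085), array([252.7, 156.1]), (249, 156))
finger -0.0095 (np.float64(0.037), array([172.7, 223.6]), (180.83333333333334, 223.66666666666666))
finger 0.0095 (np.float64(0.044), array([179.6, 223.5]), (180.83333333333334, 223.66666666666666))
bracket 0.0375 (np.float64(0.117), array([172.3, 224.5]), (174.16666666666666, 224.66666666666666))
bracket 0 (np.float64(0.103), array([157.4, 224.7]), (174.16666666666666, 224.66666666666666))
bracket -0.0375 (np.float64(0.089), array([143.1, 224.8]), (174.16666666666666, 224.66666666666666))
[ 0.50397191 -0.2592421   0.13383966]
```

```bash
python3 -m crank '[{"ax":0,"ay":0,"az":0,"x":0.1,"y":-0.15,"z":-0.1,"claw":0.8},{"ax":0,"ay":0,"az":0,"x":0.199,"y":-0.303,"z":0,"claw":0.8},{"ax":0,"ay":0,"az":0,"x":0.199,"y":-0.303,"z":0,"claw":0.8},{"ax":0,"ay":0,"az":0,"x":0.199,"y":-0.303,"z":0,"claw":0.8},{"ax":0,"ay":0,"az":0,"x":0.199,"y":-0.303,"z":0,"claw":0.8},{"ax":0,"ay":0,"az":0,"x":0.199,"y":-0.303,"z":0,"claw":0.8},{"ax":0,"ay":0,"az":0,"x":0.1,"y":-0.15,"z":0,"claw":0.8},{"ax":0,"ay":0,"az":0,"x":0,"y":0,"z":0,"claw":0.8},{"ax":0,"ay":0,"az":0,"x":0,"y":0,"z":0,"claw":0.8}]'
python3 -c "
from h import *
st2(np.array([0,0,.034])+TR*[1,1,0]-.02*EX)"
```

```text
t: 18.38
tcp_pos: [0.5743, -0.0519, 0.1397]
eef_rot: [[0.97, 0.242, -0.004], [0.242, -0.97, 0.001], [-0.003, -0.002, -1.0]]
force: [-0.1, -1.1, -1.1]
finger_gap: 0.0354
grip_force: 15.0
t 18.38 tcp [ 0.5743 -0.0519  0.1397] units [0.023 0.032 1.057] turn [-0.004  0.007 -0.001] F [-0.1 -1.1 -1.1]
```

```bash
python3 -m crank '[{"ax":0,"ay":0,"az":0,"x":0.02,"y":0.03,"z":0.3,"claw":0.8},{"ax":0,"ay":0,"az":0,"x":0,"y":0,"z":0.3,"claw":0.8},{"ax":0,"ay":0,"az":0,"x":0,"y":0,"z":0.2,"claw":0.8},{"ax":0,"ay":0,"az":0,"x":0,"y":0,"z":0.08,"claw":0.8},{"ax":0,"ay":0,"az":0,"x":0,"y":0,"z":0,"claw":0.8},{"ax":0,"ay":0,"az":0,"x":0,"y":0,"z":0,"claw":0.8}]' >/dev/null
python3 chz.py && python3 -m crank '[{"ax":0,"ay":0,"az":0,"x":0,"y":0,"z":0.06,"claw":0.8},{"ax":0,"ay":0,"az":0,"x":0,"y":0,"z":0,"claw":0.8},{"ax":0,"ay":0,"az":0,"x":0,"y":0,"z":0,"claw":0.8}]' >/dev/null; python3 chz.py &&  python3 -m crank '[{"ax":0,"ay":0,"az":0,"x":0,"y":0,"z":0.06,"claw":0.8},{"ax":0,"ay":0,"az":0,"x":0,"y":0,"z":0,"claw":0.8},{"ax":0,"ay":0,"az":0,"x":0,"y":0,"z":0,"claw":0.8}]' >/dev/null; python3 chz.py &&  python3 -m crank '[{"ax":0,"ay":0,"az":0,"x":0,"y":0,"z":0.04,"claw":0.8},{"ax":0,"ay":0,"az":0,"x":0,"y":0,"z":0,"claw":0.8},{"ax":0,"ay":0,"az":0,"x":0,"y":0,"z":0,"claw":0.8}]' >/dev/null; python3 chz.py
```

```text
18.88 [ 0.5779 -0.0571  0.0535] [-0.  -0.2 -0.3]
19.13 [ 0.579  -0.0565  0.0486] [ 0.5  0.6 -0.1]
19.38 [ 0.5782 -0.0563  0.0417] [-1.  -0.6 -0.2]
19.63 [ 0.5782 -0.0562  0.0376] [-0.5  0.2 -1.3]
```

```bash
python3 -m crank '[{"ax":0,"ay":0,"az":0,"x":0,"y":0,"z":0.04,"claw":0.8},{"ax":0,"ay":0,"az":0,"x":0,"y":0,"z":0,"claw":0.8},{"ax":0,"ay":0,"az":0,"x":0,"y":0,"z":0,"claw":0.8}]' >/dev/null; python3 chz.py && python3 -m crank '[{"ax":0,"ay":0,"az":0,"x":0,"y":0,"z":0.02,"claw":0.8},{"ax":0,"ay":0,"az":0,"x":0,"y":0,"z":0,"claw":0.8},{"ax":0,"ay":0,"az":0,"x":0,"y":0,"z":0,"claw":0.8}]' >/dev/null; python3 chz.py; python3 -m crank '[{"ax":0,"ay":0,"az":0,"x":0,"y":0,"z":0,"claw":0.42},{"ax":0,"ay":0,"az":0,"x":0,"y":0,"z":0,"claw":0.42},{"ax":0,"ay":0,"az":0,"x":0,"y":0,"z":0,"claw":0.42},{"ax":0,"ay":0,"az":0,"x":0,"y":0,"z":0,"claw":0.42},{"ax":0,"ay":0,"az":0,"x":0,"y":0,"z":0,"claw":0.42},{"ax":0,"ay":0,"az":0,"x":0,"y":0,"z":0,"claw":0.42},{"ax":0,"ay":0,"az":0,"x":0,"y":0,"z":-0.1,"claw":0.42},{"ax":0,"ay":0,"az":0,"x":0,"y":0,"z":-0.3,"claw":0.42},{"ax":0,"ay":0,"az":0,"x":0,"y":0,"z":-0.4,"claw":0.42},{"ax":0,"ay":0,"az":0,"x":0,"y":0,"z":-0.4,"claw":0.42},{"ax":0,"ay":0,"az":0,"x":0,"y":0,"z":-0.4,"claw":0.42},{"ax":0,"ay":0,"az":0,"x":0,"y":0,"z":-0.1,"claw":0.42},{"ax":0,"ay":0,"az":0,"x":0,"y":0,"z":0,"claw":1},{"ax":0,"ay":0,"az":0,"x":0,"y":0,"z":0,"claw":1}]'
python3 - <<'E'
from h import *
cm=manip.camera_model("wrist");w=manip.grab_frame("wrist");cv2.imwrite("pics/w6.png",w);print("tray pt",proj("wrist",TR-.02*EX+.03*EZ,cm));t=manip.grab_frame("top");cv2.imwrite("pics/t6.png",t)
h=cv2.cvtColor(w,cv2.COLOR_BGR2HSV);m=((h[...,1]<60)&(h[...,2]>150)).astype(np.uint8)
k,l,s,c=cv2.connectedComponentsWithStats(m)
for i in range(1,k):
    if s[i,4]>60:
        p=onz("wrist",c[i],.085,cm)-TR;print(s[i],c[i].round(1),"tray xy",(p@EX).round(3),(p@EY).round(3))
print(manip.get_state()["joint_pos"])
E
```

```text
19.88 [ 0.5782 -0.0562  0.0335] [-0.9 -0.4 -1.1]
20.13 [ 0.5784 -0.0563  0.0317] [-0.3  0.5 -0.1]
t: 21.3
tcp_pos: [0.5788, -0.0564, 0.2029]
eef_rot: [[0.971, 0.238, 0.002], [0.238, -0.971, -0.001], [0.002, 0.001, -1.0]]
force: [-0.5, -0.4, -0.3]
finger_gap: 0.044
grip_force: 0.0
tray pt [248.57575125 186.40643279]
[  4  88  96  93 900] [ 65.5 158.6] tray xy 0.011 0.201
[ 419  107   76   98 2474] [454.4 148.4] tray xy 0.021 -0.224
[156 112  16  19  84] [165.4 121.3] tray xy 0.051 0.088
[157 144  17  17  74] [167.6 151.1] tray xy 0.019 0.088
[235 170  31  31 720] [250.3 185.4] tray xy -0.02 -0.002
[160 174  17  16  69] [170.1 179.7] tray xy -0.013 0.088
[ 71 182  34  41 116] [ 89.4 204.2] tray xy -0.041 0.182
[214 205  46  24 613] [233.7 218.5] tray xy -0.059 0.018
[481 218  31  30 786] [497.8 233.5] tray xy -0.079 -0.291
[178 222  32  26 558] [192.1 235.7] tray xy -0.08 0.067
[293 222  32  26 568] [309.2 235.9] tray xy -0.081 -0.071
[  3 257  48   7 308] [ 27.6 259.9] tray xy -0.11 0.265
[191 257 142   6 692] [256. 260.] tray xy -0.112 -0.008
[469 276  43  29 953] [492.4 292.8] tray xy -0.157 -0.301
[306 283  16  16 166] [314.4 292.6] tray xy -0.157 -0.081
[    0   334   356    50 16616] [176.1 359.6] tray xy -0.256 0.098
[455 364  53  20 935] [479.5 373.9] tray xy -0.279 -0.308
[ 33.62072329  23.59767223 -39.60342377  97.92039791  16.40553813
  64.55126506 -87.03064385]
```

The knob stands at tray (−0.020,−0.002), with a round 31x31 px outline, so it is upright. Now I'll close the fingers and tilt 30° for the knuckle press.

```bash
python3 -m crank '[{"ax":0,"ay":0.21,"az":0.006,"x":0,"y":0,"z":0,"claw":1},{"ax":0,"ay":0.21,"az":0,"x":0,"y":0,"z":0,"claw":1},{"ax":0,"ay":0.21,"az":0,"x":0,"y":0,"z":0,"claw":1},{"ax":0,"ay":0.21,"az":0,"x":0,"y":0,"z":0,"claw":1},{"ax":0,"ay":0.21,"az":0,"x":0,"y":0,"z":0,"claw":1},{"ax":0,"ay":0,"az":0,"x":0,"y":0,"z":0,"claw":1},{"ax":0,"ay":0,"az":0,"x":0,"y":0,"z":0,"claw":1}]'
cat >> h.py <<'E'
KN=HI+.094*EY-.083*EX+.0385*EZ
E
python3 - <<'E'
from h import *
s=manip.get_state();R=np.array(s["eef_rot"]);T=np.array(s["tcp_pos"]);z=R[:,2]
g=KN-.006*EY+z*(.036-.009-.025); print("goal",g.round(4),"units",(R.T@(g-T)/.1).round(3))
print("z tilt",np.degrees(np.arctan2(z@EX,-z[2])), "EY comp",R[:,1]@EY)
w=cv2.imread("pics/w6.png");cm6=None
print(s["joint_pos"])
for e in(-.017,.017): print(proj("wrist",KN+e*EY),proj("top",KN+e*EY))
cm=manip.camera_model("wrist");np.save("cm7.npy",cm,allow_pickle=True);w=manip.grab_frame("wrist");cv2.imwrite("pics/w7.png",w)
h=cv2.cvtColor(w,cv2.COLOR_BGR2HSV);m=((h[...,1]<60)&(h[...,2]>120)).astype(np.uint8)
k,l,s,c=cv2.connectedComponentsWithStats(m)
for i in range(1,k):
    if s[i,4]>60 and c[i][0]<260 and c[i][1]<250: print(s[i],c[i].round(1))
t=cv2.imread("pics/t6.png");h=cv2.cvtColor(t,cv2.COLOR_BGR2HSV);m=((h[...,1]<70)&(h[...,2]>120)).astype(np.uint8)
k,l,s,c=cv2.connectedComponentsWithStats(m)
for i in range(1,k):
    if s[i,4]>8 and 205<c[i][0]<260 and 150<c[i][1]<225: print("top",s[i],c[i].round(1))
E
```

```text
t: 21.98
tcp_pos: [0.5757, -0.0564, 0.1995]
eef_rot: [[0.853, 0.233, 0.467], [0.202, -0.972, 0.118], [0.482, -0.006, -0.876]]
force: [0.8, -0.5, 1.2]
finger_gap: 0.0006
grip_force: 0.0
goal [0.5704 0.0873 0.1467] units [-0.009 -1.406  0.607]
z tilt 28.787659284582983 EY comp -0.999942576746161
[ 60.20074288   7.93699164 -51.74952576 123.85651782 -12.30101825
  25.25819203 -56.47951725]
[110.90967603 199.25578795] [233.30417515 188.04702871]
[ 73.8696736  199.63300595] [223.07590841 190.48566721]
[  50  110   59  138 1167] [ 79.5 188.7]
[101 134  44   2  63] [125.8 134.7]
[ 192  157  116   80 6640] [248.6 190.4]
[ 156  159   29   63 1131] [171.  189.7]
top [221 181  13  12  71] [226.8 188.3]
top [226 196   4  11  14] [227.6 200.9]
top [250 202   4   6  13] [252.  204.5]
top [228 208   5   5  19] [229.9 210. ]
```

Run:
```python
from h import *
w=cv2.imread("pics/w7.png");h=cv2.cvtColor(w,cv2.COLOR_BGR2HSV);m=((h[...,1]<60)&(h[...,2]>120))
for x in range(52,114,6):
    r=np.flatnonzero(m[100:260,x])+100; 
    g=np.split(r,np.flatnonzero(np.diff(r)>1)+1) if len(r) else []
    print(x,[(a[0],a[-1]) for a in g if len(a)])
cm=np.load("cm7.npy",allow_pickle=True).item()
for dx,dz in((0,0),(.005,0),(0,.005),(-.005,0)): print(dx,dz,proj("wrist",KN+dx*EX+dz*EZ-.01*EY,cm).round(1))
c=KN-.01*EY;n=np.array(cm["R"])@c+np.array(cm["t"]);print("px per 18mm",.018*cm["fx"]/n[2])
```

```text
52 [(np.int64(110), np.int64(121)), (np.int64(250), np.int64(259))]
58 [(np.int64(131), np.int64(148)), (np.int64(250), np.int64(259))]
64 [(np.int64(158), np.int64(176)), (np.int64(250), np.int64(259))]
70 [(np.int64(186), np.int64(206)), (np.int64(250), np.int64(259))]
76 [(np.int64(191), np.int64(208)), (np.int64(248), np.int64(248)), (np.int64(250), np.int64(259))]
82 [(np.int64(191), np.int64(207)), (np.int64(216), np.int64(228)), (np.int64(250), np.int64(259))]
88 [(np.int64(190), np.int64(207)), (np.int64(236), np.int64(247)), (np.int64(250), np.int64(259))]
94 [(np.int64(190), np.int64(207)), (np.int64(250), np.int64(259))]
100 [(np.int64(189), np.int64(207)), (np.int64(250), np.int64(259))]
106 [(np.int64(135), np.int64(135)), (np.int64(189), np.int64(194)), (np.int64(203), np.int64(207)), (np.int64(250), np.int64(259))]
112 [(np.int64(135), np.int64(135)), (np.int64(250), np.int64(259))]
0 0 [103.3 199.3]
0.005 0 [103.9 194.1]
0 0.005 [100.5 198. ]
-0.005 0 [102.7 204.6]
px per 18mm 19.37294655829295
```

The roller centre is seen at row 198.5 and was predicted at 199.3, so the knuckle position is confirmed. Approaching.

```bash
python3 -m crank '[{"ax":0,"ay":0,"az":0,"x":0,"y":-0.35,"z":0,"claw":1},{"ax":0,"ay":0,"az":0,"x":0,"y":-0.35,"z":0,"claw":1},{"ax":0,"ay":0,"az":0,"x":0,"y":-0.35,"z":0,"claw":1},{"ax":0,"ay":0,"az":0,"x":0,"y":-0.35,"z":0,"claw":1},{"ax":0,"ay":0,"az":0,"x":0,"y":0,"z":0.3,"claw":1},{"ax":0,"ay":0,"az":0,"x":0,"y":0,"z":0.25,"claw":1},{"ax":0,"ay":0,"az":0,"x":0,"y":0,"z":0,"claw":1},{"ax":0,"ay":0,"az":0,"x":0,"y":0,"z":0,"claw":1}]'
cat > chp.py <<'E'
import sys
from h import *
s=manip.get_state();R=np.array(s["eef_rot"]);T=np.array(s["tcp_pos"]);z=R[:,2];f=-float(np.array(s["force"])@z)
d=R.T@(KN-.006*EY-.009*z-(T-.036*z))*1000
print(round(s["t"],2),"press",round(f,2),"F",np.round(s["force"],1),"tip to roller mm (tool xyz)",d.round(1));sys.exit(int(f>float(sys.argv[1])))
E
python3 chp.py 9
```

```text
t: 22.7
tcp_pos: [0.563, 0.0863, 0.1695]
eef_rot: [[0.851, 0.239, 0.468], [0.208, -0.971, 0.118], [0.482, -0.003, -0.876]]
force: [-0.1, 0.8, 0.4]
finger_gap: 0.0002
grip_force: 0.0
22.7 press 0.28 F [-0.1  0.8  0.4] tip to roller mm (tool xyz) [-4.4  0.9 48.5]
```

```bash
python3 -m crank '[{"ax":0,"ay":0,"az":0,"x":0,"y":0,"z":0.12,"claw":1},{"ax":0,"ay":0,"az":0,"x":0,"y":0,"z":0.1,"claw":1},{"ax":0,"ay":0,"az":0,"x":0,"y":0,"z":0,"claw":1},{"ax":0,"ay":0,"az":0,"x":0,"y":0,"z":0,"claw":1}]'|head -2;python3 chp.py 9; python3 -c "
from h import *
print(np.round(manip.get_state()['joint_pos'],1))"
```

```text
t: 23.03
tcp_pos: [0.5733, 0.0859, 0.1511]
23.03 press 0.53 F [ 0.1 -0.8  0.5] tip to roller mm (tool xyz) [-4.2 -2.1 27.6]
[  32.7   11.1  -45.8  128.5   24.1   15.9 -108.6]
```

```bash
python3 -m crank '[{"ax":0,"ay":-0.15,"az":0,"x":-0.09,"y":0,"z":0,"claw":1},{"ax":0,"ay":-0.15,"az":0,"x":0,"y":0,"z":0,"claw":1},{"ax":0,"ay":0,"az":0,"x":0,"y":0,"z":0,"claw":1},{"ax":0,"ay":0,"az":0,"x":0,"y":0,"z":0,"claw":1}]'|head -3;python3 chp.py 9; python3 -c "
from h import *
print(np.round(manip.get_state()['joint_pos'],1))"
```

```text
t: 23.37
tcp_pos: [0.5671, 0.0842, 0.1478]
eef_rot: [[0.91, 0.234, 0.342], [0.218, -0.972, 0.084], [0.352, -0.002, -0.936]]
23.37 press 0.12 F [-0.5  0.2 -0. ] tip to roller mm (tool xyz) [ 3.  -2.3 27.4]
[  32.6   14.8  -47.9  121.7   21.9   29.  -106.2]
```

```bash
python3 -m crank '[{"ax":0,"ay":0,"az":0,"x":0.02,"y":-0.02,"z":0.1,"claw":1},{"ax":0,"ay":0,"az":0,"x":0,"y":0,"z":0.1,"claw":1},{"ax":0,"ay":0,"az":0,"x":0,"y":0,"z":0,"claw":1},{"ax":0,"ay":0,"az":0,"x":0,"y":0,"z":0,"claw":1}]'>/dev/null;python3 chp.py 2.5 && python3 -m crank '[{"ax":0,"ay":0,"az":0,"x":0,"y":0,"z":0.03,"claw":1},{"ax":0,"ay":0,"az":0,"x":0,"y":0,"z":0,"claw":1}]'>/dev/null;python3 chp.py 2.5 && python3 -m crank '[{"ax":0,"ay":0,"az":0,"x":0,"y":0,"z":0.03,"claw":1},{"ax":0,"ay":0,"az":0,"x":0,"y":0,"z":0,"claw":1}]'>/dev/null;python3 chp.py 2.5 && python3 -m crank '[{"ax":0,"ay":0,"az":0,"x":0,"y":0,"z":0.02,"claw":1},{"ax":0,"ay":0,"az":0,"x":0,"y":0,"z":0,"claw":1}]'>/dev/null;python3 chp.py 2.5 && python3 -m crank '[{"ax":0,"ay":0,"az":0,"x":0,"y":0,"z":0.02,"claw":1},{"ax":0,"ay":0,"az":0,"x":0,"y":0,"z":0,"claw":1}]'>/dev/null;python3 chp.py 2.5
```

```text
23.7 press -0.29 F [-0.2 -0.1 -0.4] tip to roller mm (tool xyz) [ 4.8 -0.3  6.4]
23.87 press 0.66 F [0.1 0.1 0.8] tip to roller mm (tool xyz) [ 3.7 -0.7  3.7]
24.03 press 0.74 F [-0.6  0.   0.6] tip to roller mm (tool xyz) [ 3.6 -0.7  0.4]
24.2 press 0.5 F [ 0.4 -0.3  0.7] tip to roller mm (tool xyz) [ 3.6 -0.5 -1.7]
24.37 press 0.36 F [-0.4 -0.1  0.2] tip to roller mm (tool xyz) [ 3.4 -0.4 -3.8]
```

```bash
python3 -m crank '[{"ax":0,"ay":0,"az":0,"x":0.02,"y":0,"z":0.02,"claw":1},{"ax":0,"ay":0,"az":0,"x":0,"y":0,"z":0,"claw":1}]'>/dev/null;python3 chp.py 2.5 && python3 -m crank '[{"ax":0,"ay":0,"az":0,"x":0,"y":0,"z":0.02,"claw":1},{"ax":0,"ay":0,"az":0,"x":0,"y":0,"z":0,"claw":1}]'>/dev/null;python3 chp.py 2.5 && python3 -m crank '[{"ax":0,"ay":0,"az":0,"x":0,"y":0,"z":0.02,"claw":1},{"ax":0,"ay":0,"az":0,"x":0,"y":0,"z":0,"claw":1}]'>/dev/null;python3 chp.py 2.5 && python3 -m crank '[{"ax":0,"ay":0,"az":0,"x":0,"y":0,"z":0.02,"claw":1},{"ax":0,"ay":0,"az":0,"x":0,"y":0,"z":0,"claw":1}]'>/dev/null;python3 chp.py 2.5 && python3 -m crank '[{"ax":0,"ay":0,"az":0,"x":0,"y":0,"z":0.02,"claw":1},{"ax":0,"ay":0,"az":0,"x":0,"y":0,"z":0,"claw":1}]'>/dev/null;python3 chp.py 2.5
```

```text
24.53 press 2.51 F [-2.7 -0.3  1.7] tip to roller mm (tool xyz) [ 2.1 -0.5 -5.9]
24.53 press 2.51 F [-2.7 -0.3  1.7] tip to roller mm (tool xyz) [ 2.1 -0.5 -5.9]
24.53 press 2.51 F [-2.7 -0.3  1.7] tip to roller mm (tool xyz) [ 2.1 -0.5 -5.9]
24.53 press 2.51 F [-2.7 -0.3  1.7] tip to roller mm (tool xyz) [ 2.1 -0.5 -5.9]
24.53 press 2.51 F [-2.7 -0.3  1.7] tip to roller mm (tool xyz) [ 2.1 -0.5 -5.9]
```

```bash
python3 -m crank '[{"ax":0,"ay":0,"az":0,"x":0,"y":0,"z":-0.08,"claw":1},{"ax":0,"ay":0,"az":0,"x":0.06,"y":0,"z":0,"claw":1},{"ax":0,"ay":0,"az":0,"x":0,"y":0,"z":0.04,"claw":1},{"ax":0,"ay":0,"az":0,"x":0,"y":0,"z":0,"claw":1}]'>/dev/null;python3 chp.py 2.5 && python3 -m crank '[{"ax":0,"ay":0,"az":0,"x":0,"y":0,"z":0.02,"claw":1},{"ax":0,"ay":0,"az":0,"x":0,"y":0,"z":0,"claw":1}]'>/dev/null;python3 chp.py 2.5 && python3 -m crank '[{"ax":0,"ay":0,"az":0,"x":0,"y":0,"z":0.02,"claw":1},{"ax":0,"ay":0,"az":0,"x":0,"y":0,"z":0,"claw":1}]'>/dev/null;python3 chp.py 2.5 && python3 -m crank '[{"ax":0,"ay":0,"az":0,"x":0,"y":0,"z":0.02,"claw":1},{"ax":0,"ay":0,"az":0,"x":0,"y":0,"z":0,"claw":1}]'>/dev/null;python3 chp.py 2.5 && python3 -m crank '[{"ax":0,"ay":0,"az":0,"x":0,"y":0,"z":0.02,"claw":1},{"ax":0,"ay":0,"az":0,"x":0,"y":0,"z":0,"claw":1}]'>/dev/null;python3 chp.py 2.5
```

```text
24.87 press -0.37 F [-0.2  0.2 -0.4] tip to roller mm (tool xyz) [-5.2 -0.7 -2. ]
25.03 press 1.5 F [ 0.2 -0.1  1.7] tip to roller mm (tool xyz) [-4.6 -0.5 -3.9]
25.2 press 3.5 F [ 0.8 -0.1  4. ] tip to roller mm (tool xyz) [-5.2 -0.5 -5.6]
25.2 press 3.5 F [ 0.8 -0.1  4. ] tip to roller mm (tool xyz) [-5.2 -0.5 -5.6]
25.2 press 3.5 F [ 0.8 -0.1  4. ] tip to roller mm (tool xyz) [-5.2 -0.5 -5.6]
```

```bash
python3 -m crank '[{"ax":0,"ay":0,"az":0,"x":0.005,"y":0,"z":0.02,"claw":1},{"ax":0,"ay":0,"az":0,"x":0,"y":0,"z":0,"claw":1}]'>/dev/null;python3 chp.py 13 && python3 -m crank '[{"ax":0,"ay":0,"az":0,"x":0.005,"y":0,"z":0.02,"claw":1},{"ax":0,"ay":0,"az":0,"x":0,"y":0,"z":0,"claw":1}]'>/dev/null;python3 chp.py 13 && python3 -m crank '[{"ax":0,"ay":0,"az":0,"x":0.005,"y":0,"z":0.02,"claw":1},{"ax":0,"ay":0,"az":0,"x":0,"y":0,"z":0,"claw":1}]'>/dev/null;python3 chp.py 13 && python3 -m crank '[{"ax":0,"ay":0,"az":0,"x":0.005,"y":0,"z":0.02,"claw":1},{"ax":0,"ay":0,"az":0,"x":0,"y":0,"z":0,"claw":1}]'>/dev/null;python3 chp.py 13 && python3 -m crank '[{"ax":0,"ay":0,"az":0,"x":0.005,"y":0,"z":0.03,"claw":1},{"ax":0,"ay":0,"az":0,"x":0,"y":0,"z":0,"claw":1}]'>/dev/null;python3 chp.py 13
```

```text
25.37 press 2.32 F [ 1.  -0.   2.8] tip to roller mm (tool xyz) [-5.9 -0.5 -7.4]
25.53 press 3.72 F [ 1.3 -0.8  4.4] tip to roller mm (tool xyz) [-6.7 -0.4 -9.4]
25.7 press 3.89 F [1.6 1.5 4.9] tip to roller mm (tool xyz) [ -7.3  -0.5 -11.3]
25.87 press 4.36 F [-0.  -0.8  4.6] tip to roller mm (tool xyz) [ -8.   -0.4 -13.3]
26.03 press 3.66 F [0.8 0.3 4.2] tip to roller mm (tool xyz) [ -8.8  -0.4 -16.3]
```

```bash
python3 -m crank '[{"ax":0,"ay":0,"az":0,"x":0.008,"y":0,"z":0.03,"claw":1},{"ax":0,"ay":0,"az":0,"x":0,"y":0,"z":0,"claw":1}]'>/dev/null;python3 chp.py 13 && python3 -m crank '[{"ax":0,"ay":0,"az":0,"x":0.008,"y":0,"z":0.03,"claw":1},{"ax":0,"ay":0,"az":0,"x":0,"y":0,"z":0,"claw":1}]'>/dev/null;python3 chp.py 13 && python3 -m crank '[{"ax":0,"ay":0,"az":0,"x":0.008,"y":0,"z":0.03,"claw":1},{"ax":0,"ay":0,"az":0,"x":0,"y":0,"z":0,"claw":1}]'>/dev/null;python3 chp.py 13 && python3 -m crank '[{"ax":0,"ay":0,"az":0,"x":0.008,"y":0,"z":0.03,"claw":1},{"ax":0,"ay":0,"az":0,"x":0,"y":0,"z":0,"claw":1}]'>/dev/null;python3 chp.py 13 && python3 -m crank '[{"ax":0,"ay":0,"az":0,"x":0.005,"y":0,"z":0.03,"claw":1},{"ax":0,"ay":0,"az":0,"x":0,"y":0,"z":0,"claw":1}]'>/dev/null;python3 chp.py 13
python3 - <<'E'
from h import *
np.save("cm8.npy",manip.camera_model("wrist"),allow_pickle=True);cv2.imwrite("pics/w8.png",manip.grab_frame("wrist"))
E
```

```text
26.2 press 3.19 F [2.2 0.3 4.2] tip to roller mm (tool xyz) [ -9.5  -0.4 -19.3]
26.37 press 4.11 F [1.6 0.6 5. ] tip to roller mm (tool xyz) [-10.1  -0.4 -22.3]
26.53 press 3.19 F [1.3 0.5 3.9] tip to roller mm (tool xyz) [-10.7  -0.3 -25.4]
26.7 press 3.19 F [ 1.1 -0.5  3.8] tip to roller mm (tool xyz) [-11.1  -0.3 -28.5]
26.87 press 3.52 F [ 0.7 -0.2  4. ] tip to roller mm (tool xyz) [-11.4  -0.3 -31.5]
```

```bash
python3 -m crank '[{"ax":0,"ay":0,"az":0,"x":0,"y":0,"z":-0.1,"claw":1},{"ax":0,"ay":0,"az":0,"x":0,"y":0,"z":-0.3,"claw":1},{"ax":0,"ay":0,"az":0,"x":0,"y":0,"z":-0.35,"claw":1},{"ax":0,"ay":0,"az":0,"x":0,"y":0.1,"z":-0.35,"claw":1},{"ax":0,"ay":0,"az":0,"x":-0.2,"y":0.3,"z":-0.2,"claw":1},{"ax":0,"ay":0,"az":0,"x":-0.3,"y":0.25,"z":-0.2,"claw":0.65},{"ax":0,"ay":-0.2,"az":0,"x":-0.3,"y":0.2,"z":0,"claw":0.65},{"ax":0,"ay":-0.2,"az":0,"x":0,"y":0,"z":0,"claw":0.65},{"ax":0,"ay":-0.2,"az":0,"x":0,"y":0,"z":0,"claw":0.65},{"ax":0,"ay":-0.11,"az":0,"x":0,"y":0,"z":0,"claw":0.65},{"ax":0,"ay":0,"az":0,"x":0,"y":0,"z":0,"claw":0.65},{"ax":0,"ay":0,"az":0,"x":0,"y":0,"z":0,"claw":0.65}]'
python3 - <<'E'
from h import *
cm=manip.camera_model("wrist");np.save("cm9.npy",cm,allow_pickle=True);w=manip.grab_frame("wrist");t=manip.grab_frame("top");s=manip.grab_frame("scene")
for n,i in(("w9",w),("t9",t),("s9",s)):cv2.imwrite(f"pics/{n}.png",i)
for th in(1.2,1.3,1.4,1.5):
    print(th,[(proj(n,bar(th)+e*EY,cm if n=="wrist" else None)).round(1).tolist() for n in("wrist","top","scene") for e in(-.06,.06)])
for n,i in(("w",w),("t",t),("s",s)):
    h=cv2.cvtColor(i,cv2.COLOR_BGR2HSV);m=((h[...,1]<50)&(h[...,2]>150)).astype(np.uint8);k,l,q,c=cv2.connectedComponentsWithStats(m)
    for j in range(1,k):
        if q[j,4]>40:print(n,q[j],c[j].round(1))
E
```

```text
t: 27.92
tcp_pos: [0.5048, -0.0049, 0.2056]
eef_rot: [[0.972, 0.236, -0.004], [0.236, -0.972, 0.002], [-0.003, -0.003, -1.0]]
force: [-0.4, 0.6, -0.0]
finger_gap: 0.0319
grip_force: 0.0
1.2 [[546.7, 20.6], [67.8, 26.3], [275.7, 164.9], [234.1, 174.8], [267.3, 138.7], [282.3, 113.5]]
1.3 [[609.4, -110.7], [28.9, -100.5], [273.9, 157.1], [232.2, 167.0], [276.1, 138.2], [290.6, 112.8]]
1.4 [[691.6, -303.6], [-21.5, -284.8], [272.1, 149.2], [230.3, 159.1], [285.4, 138.5], [299.2, 112.9]]
1.5 [[799.2, -585.4], [-86.8, -550.6], [270.2, 141.4], [228.5, 151.3], [294.9, 139.7], [307.9, 113.8]]
w [ 100    0   81  172 1288] [151.7  94.4]
w [123  18   8  22  97] [126.7  26.2]
w [361  31   9   9  48] [365.6  35.8]
w [226  33   9   9  48] [230.8  37.6]
w [245  33  19  24 255] [252.6  44.6]
w [264  32  19   7  52] [273.8  33.7]
w [ 245   32   97   94 2604] [287.8  71. ]
w [263  36  15  12  81] [269.5  40.7]
w [341  40  19  10  55] [348.9  43. ]
w [208  42  18   6  51] [215.5  44.7]
w [338  48  35  38 381] [357.5  64.4]
w [205  50  34  31 329] [224.4  65.3]
w [ 467   54   45  111 2165] [496.2 106.2]
[... 1213 characters left out ...]

t [430 110  10  30 264] [434.7 124.4]
t [449 111  10  31 277] [454.  126.1]
t [230 146  42  12 122] [251.  151.3]
t [ 225  159   97  225 8918] [270.5 265.9]
t [386 171  22  17 268] [397.1 178.8]
t [  81  273   67   58 2583] [113.8 301.5]
t [ 278  341   60   43 1929] [308.1 364.8]
t [ 54 362  11   8  69] [ 58.8 365.7]
t [261 368  16  16  42] [268.5 375.5]
s [153   0   7  20  72] [156.    9.4]
s [138   2  11  18 123] [143.1  10.9]
s [250  13  10  10  56] [254.9  17.7]
s [   0   20   75   37 1016] [36.7 36.1]
s [  0  29  22  10 147] [ 9.8 33. ]
s [116  35   8  13  80] [119.7  40.7]
s [254  95  22  27 196] [265.9 108.8]
s [290 112  14  26  67] [296.3 124.9]
s [113 134  47  35 590] [143.  153.7]
```

The bar in the top view (251,151) and scene view (296,125) both give a lid angle of about 1.437, against 1.528 when locked. So the stay is broken and the lid is standing. Regrasping the bar.

```bash
python3 -m crank '[{"ax":0,"ay":0,"az":-0.242,"x":0,"y":0,"z":-0.125,"claw":0.55},{"ax":0,"ay":0,"az":-0.242,"x":0,"y":0,"z":-0.125,"claw":0.55},{"ax":0,"ay":0,"az":-0.242,"x":0,"y":0,"z":-0.125,"claw":0.55},{"ax":0,"ay":0,"az":-0.242,"x":0,"y":0,"z":-0.125,"claw":0.55},{"ax":0,"ay":0,"az":-0.242,"x":0,"y":0,"z":-0.125,"claw":0.55},{"ax":0,"ay":0,"az":-0.242,"x":0,"y":0,"z":-0.125,"claw":0.55},{"ax":0,"ay":0,"az":-0.242,"x":0,"y":0,"z":-0.125,"claw":0.55},{"ax":0,"ay":0,"az":-0.242,"x":0,"y":0,"z":-0.125,"claw":0.55},{"ax":0,"ay":0,"az":-0.242,"x":0,"y":0,"z":-0.125,"claw":0.55},{"ax":0,"ay":0,"az":-0.242,"x":0,"y":0,"z":-0.125,"claw":0.55},{"ax":0,"ay":0,"az":-0.242,"x":0,"y":0,"z":-0.125,"claw":0.55},{"ax":0,"ay":0,"az":-0.242,"x":0,"y":0,"z":-0.125,"claw":0.55},{"ax":0,"ay":0,"az":-0.242,"x":0,"y":0,"z":-0.125,"claw":0.55},{"ax":0,"ay":0,"az":0,"x":0,"y":0,"z":0,"claw":0.55},{"ax":0,"ay":0,"az":0,"x":0,"y":0,"z":0,"claw":0.55}]' 25
cat >> h.py <<'E'
def tobar(th,K=.055):
    s=manip.get_state();R=np.array(s["eef_rot"]);d=bar(th)-K*EZ-np.array(s["tcp_pos"])
    print("t",round(s["t"],2),"tcp",np.round(s["tcp_pos"],4),"units",(R.T@d/.1).round(3),"turn",(cv2.Rodrigues(R.T@np.stack([EY,EX,-EZ],1))[0].ravel()/.5).round(3))
E
python3 - <<'E'
from h import *
tobar(1.437);b=bar(1.437);print(b)
cm=manip.camera_model("wrist");w=manip.grab_frame("wrist");t=manip.grab_frame("top");cv2.imwrite("pics/w10.png",w);cv2.imwrite("pics/t10.png",t)
print(proj("wrist",b-.06*EY,cm),proj("wrist",b+.06*EY,cm))
E
```

```text
t: 29.32
tcp_pos: [0.5053, -0.0062, 0.369]
eef_rot: [[-0.232, 0.973, -0.002], [0.973, 0.232, -0.001], [-0.001, -0.002, -1.0]]
force: [-0.6, -0.9, -1.3]
finger_gap: 0.0412
grip_force: 0.0
t 29.32 tcp [ 0.5053 -0.0062  0.369 ] units [-0.115  1.441  0.899] turn [-0.004  0.002 -0.02 ]
[0.64797348 0.01595038 0.33378947]
[409.86218543 280.54896841] [429.35268312 146.54714045]
```

```bash
python3 -m crank '[{"ax":0,"ay":0,"az":-0.02,"x":-0.02,"y":0.4,"z":0,"claw":0.55},{"ax":0,"ay":0,"az":0,"x":-0.03,"y":0.4,"z":0,"claw":0.55},{"ax":0,"ay":0,"az":0,"x":-0.03,"y":0.4,"z":0,"claw":0.55},{"ax":0,"ay":0,"az":0,"x":-0.03,"y":0.24,"z":0,"claw":0.55},{"ax":0,"ay":0,"az":0,"x":0,"y":0,"z":0,"claw":0.55},{"ax":0,"ay":0,"az":0,"x":0,"y":0,"z":0,"claw":0.55}]' >/dev/null
python3 - <<'E'
from h import *
tobar(1.437);b=bar(1.437)
cm=manip.camera_model("wrist");w=manip.grab_frame("wrist");cv2.imwrite("pics/w11.png",w)
print(proj("wrist",b+.06*EY,cm),proj("wrist",b+.04*EY,cm))
h=cv2.cvtColor(w,cv2.COLOR_BGR2HSV);m=(h[...,1]<50)&(h[...,2]>120)
for y in range(120,225,8):
    r=np.flatnonzero(m[y]);g=np.split(r,np.flatnonzero(np.diff(r)>1)+1) if len(r) else []
    print(y,[(int(a[0]),int(a[-1])) for a in g if len(a)>6])
E
```

```text
t 29.92 tcp [0.6456 0.0189 0.3671] units [-0.037  0.02   0.883] turn [-0.009 -0.005  0.007]
[252.68483915 136.74332164] [252.55954085 161.91949183]
120 []
128 [(168, 198), (210, 228), (232, 251)]
136 [(191, 197), (207, 218), (245, 262), (505, 511)]
144 [(169, 187), (189, 260), (501, 511)]
152 [(245, 258), (497, 511)]
160 [(170, 258), (494, 511)]
168 [(171, 258), (490, 511)]
176 [(171, 201), (204, 223), (225, 258), (486, 511)]
184 [(172, 197), (199, 205), (208, 235), (239, 258), (482, 511)]
192 [(172, 212), (215, 258), (478, 511)]
200 [(173, 258), (474, 511)]
208 [(173, 190), (192, 258), (470, 511)]
216 [(174, 180), (184, 193), (196, 206), (210, 229), (236, 258), (467, 511)]
224 [(0, 15), (182, 212), (216, 231), (238, 258), (463, 511)]
```

The bar is seen at column 252 and predicted at 252.5. Descending and gripping.

```bash
python3 -m crank '[{"ax":0,"ay":0,"az":0,"x":-0.037,"y":0.02,"z":0.2,"claw":0.55},{"ax":0,"ay":0,"az":0,"x":0,"y":0,"z":0.2,"claw":0.55},{"ax":0,"ay":0,"az":0,"x":0,"y":0,"z":0.15,"claw":0.55},{"ax":0,"ay":0,"az":0,"x":0,"y":0,"z":0,"claw":0.55}]' >/dev/null; python3 chz.py && python3 -m crank '[{"ax":0,"ay":0,"az":0,"x":0,"y":0,"z":0.15,"claw":0.55},{"ax":0,"ay":0,"az":0,"x":0,"y":0,"z":0.15,"claw":0.55},{"ax":0,"ay":0,"az":0,"x":0,"y":0,"z":0.03,"claw":0.55},{"ax":0,"ay":0,"az":0,"x":0,"y":0,"z":0,"claw":0.55},{"ax":0,"ay":0,"az":0,"x":0,"y":0,"z":0,"claw":0.55}]' >/dev/null; python3 chz.py && python3 -m crank '[{"ax":0,"ay":0,"az":0,"x":0,"y":0,"z":0,"claw":1},{"ax":0,"ay":0,"az":0,"x":0,"y":0,"z":0,"claw":1},{"ax":0,"ay":0,"az":0,"x":0,"y":0,"z":0,"claw":1},{"ax":0,"ay":0,"az":0,"x":0,"y":0,"z":0,"claw":1},{"ax":0,"ay":0,"az":0,"x":0,"y":0,"z":0,"claw":1},{"ax":0,"ay":0,"az":0,"x":0,"y":0,"z":0,"claw":1}]' 30
python3 -c "
from h import *
tobar(1.437);lidst(.055)"
```

```text
30.3 [0.6456 0.013  0.3113] [-0.7 -0.6 -0.1]
30.72 [0.6484 0.0145 0.2826] [ 0.5 -0.5 -1.2]
t: 31.22
tcp_pos: [0.6484, 0.0147, 0.2815]
eef_rot: [[-0.245, 0.969, -0.002], [0.969, 0.245, 0.0], [0.001, -0.002, -1.0]]
force: [-0.8, -0.8, 1.7]
finger_gap: 0.0108
grip_force: 30.0
t 31.22 tcp [0.6484 0.0147 0.2815] units [ 0.013 -0.001  0.027] turn [-0.003 -0.001  0.007]
t 31.22 th 1.439 r 0.2277 Fcase [-1.0, -0.6, 1.7] pull 0.76 gap 0.01080552495095828
```

```bash
python3 -m crank '[{"ax":0,"ay":0,"az":0,"x":0,"y":-0.045,"z":0.006,"claw":1},{"ax":0,"ay":0,"az":0,"x":0,"y":-0.088,"z":0.015,"claw":1},{"ax":0,"ay":0,"az":0,"x":0,"y":0,"z":0,"claw":1}]' 40 >/dev/null
python3 -c "
from h import *
lidst(.0523)
t=np.arange(1.38,-.01,-.06)
for a,b in zip(t,t[1:]):
  d=bar(b)-bar(a); print(b.round(2),'y',(d@EX*10).round(3),'z',(-d[2]*10).round(3))"
```

```text
t 31.47 th 1.377 r 0.2251 Fcase [1.4, 0.3, 1.1] pull -1.57 gap 0.010745146493077399
1.32 y -0.132 z 0.026
1.26 y -0.131 z 0.034
1.2 y -0.128 z 0.042
1.14 y -0.126 z 0.049
1.08 y -0.123 z 0.057
1.02 y -0.119 z 0.064
0.96 y -0.115 z 0.071
0.9 y -0.11 z 0.078
0.84 y -0.105 z 0.084
0.78 y -0.1 z 0.09
0.72 y -0.095 z 0.096
0.66 y -0.089 z 0.102
0.6 y -0.082 z 0.107
0.54 y -0.076 z 0.112
0.48 y -0.069 z 0.116
0.42 y -0.062 z 0.12
0.36 y -0.055 z 0.123
0.3 y -0.047 z 0.127
0.24 y -0.039 z 0.129
0.18 y -0.032 z 0.131
0.12 y -0.024 z 0.133
0.06 y -0.016 z 0.134
-0.0 y -0.008 z 0.135
```

The stay folds freely (only 1.6 N). Taking the lid down.

```bash
python3 -m crank '[{"ax":0,"ay":0,"az":0,"x":0,"y":-0.132,"z":0.026,"claw":1},{"ax":0,"ay":0,"az":0,"x":0,"y":-0.131,"z":0.034,"claw":1},{"ax":0,"ay":0,"az":0,"x":0,"y":-0.128,"z":0.042,"claw":1},{"ax":0,"ay":0,"az":0,"x":0,"y":-0.126,"z":0.049,"claw":1},{"ax":0,"ay":0,"az":0,"x":0,"y":-0.123,"z":0.057,"claw":1},{"ax":0,"ay":0,"az":0,"x":0,"y":-0.119,"z":0.064,"claw":1},{"ax":0,"ay":0,"az":0,"x":0,"y":0,"z":0,"claw":1}]' >/dev/null; python3 -c "
from h import *
lidst(.0523);tobar(1.02,.0523)"
python3 -m crank '[{"ax":0,"ay":0,"az":0,"x":0,"y":-0.115,"z":0.071,"claw":1},{"ax":0,"ay":0,"az":0,"x":0,"y":-0.11,"z":0.078,"claw":1},{"ax":0,"ay":0,"az":0,"x":0,"y":-0.105,"z":0.084,"claw":1},{"ax":0,"ay":0,"az":0,"x":0,"y":-0.1,"z":0.09,"claw":1},{"ax":0,"ay":0,"az":0,"x":0,"y":-0.095,"z":0.096,"claw":1},{"ax":0,"ay":0,"az":0,"x":0,"y":-0.089,"z":0.102,"claw":1},{"ax":0,"ay":0,"az":0,"x":0,"y":0,"z":0,"claw":1}]' >/dev/null; python3 -c "
from h import *
lidst(.0523);tobar(.66,.0523)"
```

```text
t 32.05 th 1.005 r 0.2256 Fcase [-1.8, 3.4, 0.9] pull 1.0 gap 0.010731952336391777
t 32.05 tcp [ 0.5592 -0.0074  0.2513] units [ 0.012  0.032 -0.013] turn [-0.01  -0.001  0.008]
t 32.63 th 0.649 r 0.2252 Fcase [4.4, 2.0, -6.0] pull 2.11 gap 0.010941010266217676
t 32.63 tcp [ 0.5011 -0.0218  0.1986] units [ 0.011  0.017 -0.018] turn [-0.005 -0.005  0.008]
```

```bash
python3 -m crank '[{"ax":0,"ay":0,"az":0,"x":0.01,"y":-0.082,"z":0.107,"claw":1},{"ax":0,"ay":0,"az":0,"x":0,"y":-0.076,"z":0.112,"claw":1},{"ax":0,"ay":0,"az":0,"x":0,"y":-0.069,"z":0.116,"claw":1},{"ax":0,"ay":0,"az":0,"x":0,"y":-0.062,"z":0.12,"claw":1},{"ax":0,"ay":0,"az":0,"x":0,"y":-0.055,"z":0.123,"claw":1},{"ax":0,"ay":0,"az":0,"x":0,"y":-0.047,"z":0.127,"claw":1},{"ax":0,"ay":0,"az":0,"x":0,"y":-0.039,"z":0.129,"claw":1},{"ax":0,"ay":0,"az":0,"x":0,"y":0,"z":0,"claw":1}]' >/dev/null; python3 -c "
from h import *
lidst(.0523);tobar(.24,.0523)"
python3 -m crank '[{"ax":0,"ay":0,"az":0,"x":0,"y":-0.032,"z":0.12,"claw":1},{"ax":0,"ay":0,"az":0,"x":0,"y":-0.024,"z":0.12,"claw":1},{"ax":0,"ay":0,"az":0,"x":0,"y":-0.016,"z":0.1,"claw":1},{"ax":0,"ay":0,"az":0,"x":0,"y":-0.004,"z":0.08,"claw":1},{"ax":0,"ay":0,"az":0,"x":0,"y":0,"z":0,"claw":1},{"ax":0,"ay":0,"az":0,"x":0,"y":0,"z":0,"claw":1}]' >/dev/null; python3 -c "
from h import *
lidst(.0523);tobar(0,.0523)"
```

```text
t 33.3 th 0.235 r 0.2249 Fcase [3.7, 0.5, -4.5] pull 3.5 gap 0.01052685718105665
t 33.3 tcp [ 0.4607 -0.0316  0.1158] units [ 0.008  0.001 -0.012] turn [-0.002 -0.004  0.008]
t 33.8 th 0.047 r 0.2244 Fcase [5.9, 0.0, -4.0] pull 3.72 gap 0.01061039726074745
t 33.8 tcp [ 0.4544 -0.0332  0.0742] units [ 0.009 -0.012  0.105] turn [ 0.002 -0.003  0.008]
```

Easing down the last 10 mm until the rim takes the load.

```bash
python3 -m crank '[{"ax":0,"ay":0,"az":0,"x":0,"y":-0.008,"z":0.04,"claw":1},{"ax":0,"ay":0,"az":0,"x":0,"y":-0.004,"z":0.03,"claw":1},{"ax":0,"ay":0,"az":0,"x":0,"y":0,"z":0,"claw":1},{"ax":0,"ay":0,"az":0,"x":0,"y":0,"z":0,"claw":1}]' >/dev/null; python3 chz.py && python3 -m crank '[{"ax":0,"ay":0,"az":0,"x":0,"y":0,"z":0.02,"claw":1},{"ax":0,"ay":0,"az":0,"x":0,"y":0,"z":0,"claw":1},{"ax":0,"ay":0,"az":0,"x":0,"y":0,"z":0,"claw":1}]' >/dev/null; python3 chz.py && python3 -m crank '[{"ax":0,"ay":0,"az":0,"x":0,"y":0,"z":0.02,"claw":1},{"ax":0,"ay":0,"az":0,"x":0,"y":0,"z":0,"claw":1},{"ax":0,"ay":0,"az":0,"x":0,"y":0,"z":0,"claw":1}]' >/dev/null; python3 chz.py && python3 -m crank '[{"ax":0,"ay":0,"az":0,"x":0,"y":0,"z":0.02,"claw":1},{"ax":0,"ay":0,"az":0,"x":0,"y":0,"z":0,"claw":1},{"ax":0,"ay":0,"az":0,"x":0,"y":0,"z":0,"claw":1}]' >/dev/null; python3 chz.py
```

```text
34.13 [ 0.4542 -0.0333  0.0678] [ 5.8  1.7 -3. ]
34.38 [ 0.4542 -0.0333  0.0665] [3.6 3.2 4.7]
34.38 [ 0.4542 -0.0333  0.0665] [3.6 3.2 4.7]
34.38 [ 0.4542 -0.0333  0.0665] [3.6 3.2 4.7]
```

```bash
python3 -m crank '[{"ax":0,"ay":0,"az":0,"x":0,"y":0,"z":0.015,"claw":1},{"ax":0,"ay":0,"az":0,"x":0,"y":0,"z":0,"claw":1},{"ax":0,"ay":0,"az":0,"x":0,"y":0,"z":0,"claw":1}]' >/dev/null; python3 chz.py; python3 -m crank '[{"ax":0,"ay":0,"az":0,"x":0,"y":0,"z":0.015,"claw":1},{"ax":0,"ay":0,"az":0,"x":0,"y":0,"z":0,"claw":1},{"ax":0,"ay":0,"az":0,"x":0,"y":0,"z":0,"claw":1}]' >/dev/null; python3 chz.py
```

```text
34.63 [ 0.4541 -0.0334  0.0662] [-2.   1.8 24.2]
34.88 [ 0.4542 -0.0335  0.0657] [-6.6  1.3 38.9]
```

Stiff contact: the lid is fully down. I'll back off the load, release, withdraw, and check in the images.

```bash
python3 -m crank '[{"ax":0,"ay":0,"az":0,"x":0,"y":0,"z":-0.03,"claw":1},{"ax":0,"ay":0,"az":0,"x":0,"y":0,"z":0,"claw":1},{"ax":0,"ay":0,"az":0,"x":0,"y":0,"z":0,"claw":0.67},{"ax":0,"ay":0,"az":0,"x":0,"y":0,"z":0,"claw":0.67},{"ax":0,"ay":0,"az":0,"x":0,"y":0,"z":0,"claw":0.67},{"ax":0,"ay":0,"az":0,"x":0,"y":0,"z":0,"claw":0.67},{"ax":0,"ay":0,"az":0,"x":0,"y":0,"z":0,"claw":0.67},{"ax":0,"ay":0,"az":0,"x":0,"y":0,"z":-0.1,"claw":0.67},{"ax":0,"ay":0,"az":0,"x":0,"y":0,"z":-0.2,"claw":0.67},{"ax":0,"ay":0,"az":0,"x":0,"y":0,"z":-0.4,"claw":0.67},{"ax":0,"ay":0,"az":0,"x":0,"y":0,"z":-0.4,"claw":0.67},{"ax":0,"ay":0,"az":0,"x":-0.4,"y":0,"z":0,"claw":0.67},{"ax":0,"ay":0,"az":0,"x":-0.4,"y":0,"z":0,"claw":0.67},{"ax":0,"ay":0,"az":0,"x":-0.4,"y":0,"z":0,"claw":0.67},{"ax":0,"ay":0,"az":0,"x":-0.4,"y":0,"z":0,"claw":0.67},{"ax":0,"ay":0,"az":0,"x":-0.4,"y":0,"z":0,"claw":0.67},{"ax":0,"ay":0,"az":0,"x":0,"y":0,"z":0,"claw":0.67},{"ax":0,"ay":0,"az":0,"x":0,"y":0,"z":0,"claw":0.67}]' | head -2
python3 - <<'E'
from h import *
for n,f,y0,y1,x0,x1 in(("scene","a",155,200,212,248),("top","b",205,235,243,290)):
    for lab,i in(("before",cv2.imread(f"pics/{f}.png")),("now",manip.grab_frame(n))):
        cv2.imwrite(f"pics/end_{n}_{lab}.png",i);h=cv2.cvtColor(i,cv2.COLOR_BGR2HSV);m=((h[...,1]<70)&(h[...,2]>120)).astype(np.uint8)
        k,l,s,c=cv2.connectedComponentsWithStats(m)
        print(n,lab,[(s[j].tolist(),c[j].round(1).tolist()) for j in range(1,k) if s[j,4]>60 and x0-10<c[j][0]<x1+10 and y0-10<c[j][1]<y1+10])
a=cv2.absdiff(cv2.imread("pics/a.png"),cv2.imread("pics/end_scene_now.png")).max(2)
print("lid area diff",a[155:250,220:315].mean(),np.percentile(a[155:250,220:315],98))
print([proj("scene",bar(t))[1].round(1) for t in(0,.03,.06)])
E
```

```text
t: 36.38
tcp_pos: [0.5005, -0.2305, 0.1756]
scene before [([215, 164, 30, 29, 182], [226.0, 177.2])]
scene now [([212, 164, 32, 29, 233], [224.3, 178.0])]
top before [([246, 209, 39, 23, 220], [265.9, 222.9])]
top now [([246, 209, 39, 23, 215], [266.1, 222.7])]
lid area diff 4.416509695290859 9.0
[np.float64(176.8), np.float64(175.0), np.float64(173.3)]
```

The bar's image box matches the start (shut) image to the pixel, so the lid is shut and the arm is clear. Handing in.

```bash
python3 -c "
from plant import manip
print(manip.get_state()['force'],manip.job_done())"
```

```text
the job is handed in; nothing more can be done
[ 0.04158097  0.44599678 -0.23699501] None
```

I handed the job in at about 36 s, with no verdict returned: the knob stands upright in the wide bay, the stay was locked then broken at about 4 N, and the lid was lowered by the bar and measures shut, though I didn't check the stay's foot or the bystanders separately.

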